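# Zero the coffee grinder's dial and set it five clicks open

## Robot

A 7-joint arm with a two-finger parallel gripper is mounted at the origin on the work surface. World frame = base frame: x ahead of the robot, y to its left, z up, the work surface at z = 0. Lengths are in m, angles in rad, forces in N, time in s.
With the tool pointing down it reaches from about 0.4 to 0.925 m from the base axis. Payload 4.1 kg.
Tool frame: the origin (TCP) lies midway between the tips of the shut fingers; the grasp point (between the pads) lies 19 mm behind it; z points along the fingers, y is the direction in which the jaws open and shut (so a half turn about z gives the same grasp; the last joint's range is limited). The gripper opens to 85 mm and grips with 20 to 120 N. Pads are 22 mm wide; open, the fingers measure 114 mm over their backs; the gripper's body (76 mm by 85 mm) begins 54 mm behind the grasp point. The pads swing forward as they close: fully open they stand 13 mm farther back than shut.
Start: joints at [1.097, 0.398, 0.045, 1.537, -0.019, 1.207, -0.051], TCP at [0.238, -0.605, 0.231] pointing down, gripper open.
Joint ranges: [-2.82, 2.82], [-0.49, 2.23], [-1.37, 1.46], [0, 2.46], [-1.36, 4.5], [0.23, 2], [-2.94, 2.94]. Speed limits (rad/s): [2.57, 2.57, 3.14, 3.14, 3.14, 3.14, 3.14].

## Interface

Orientations are given as a unit quaternion [w, x, y, z].
In Python, from rig import robot, get_image, look_for, masks_of, spot_point gives the robot as it stands. The module is installed in compiled form; this text tells all that it offers.
- The arm moves only by the tool servo_tool, never from a script. Its argument "commands" is a list of rows, each an object with "gripper": the opening, from -1 (shut) to 1 (fully open), so that 0 is half open; "delta_pos": the shift along the tool's x, y, z in mm, a list of three; "dr": the turn, a rotation vector about the tool's x, y, z in rad, a list of three. A call has 1 to 12 rows; each row is the pose to reach, as a shift and turn from the pose commanded when the call began, along the tool's axes at that moment; what a row does not reach only later rows make up. A row lasts 1/12 s, in which the tool goes at most 41.7 mm and 7.16 degrees, less where a joint would pass 70% of its speed; a pose out of reach is approached as far as the arm can. A call with a gripper value outside its range is refused whole. The fingers move at their own pace and stop on an object; "force" is the grip in N (left out, the last holds). Time passes only in rows, so rows that repeat a pose let the fingers close. It gives the time, the measured TCP pose, the force and the opening at its end, in the units of the state.
- robot.get_obs(): the state, without advancing time (a new reading comes with each control period).
- get_image(name): name is "side" or "top" or "wrist"; returns a dict with "pixels" (420x560x3 uint8, blue, green, red), "camera_matrix" (3x3 intrinsics, pixels), "pose" (4x4, takes a point from camera to world coordinates). Camera axes: x right, y down, z forward; pixel columns grow to the right and rows downward; lengths in m; the calibration is good to about 2 mm. The wrist camera is an equidistant fisheye: a pixel r from the principal point sees the ray r / f radians off the axis. A picture is of the moment at which its call begins. There is no depth.
- robot.hand_in(): hands the job in, once; it reports no verdict.
Trained networks look in the newest picture that a camera, given by its name, has taken for a name from the list of things; names that differ only in an ending like _2 or _b are one class to them, and where a whole thing is asked for, a point or a joint stands for the part that bears it (a point fixed in the world has none). Each returns a list of dicts, best first, with "p" (0 to 1); they miss things now and then, are a little off and sometimes report something else, mostly with a low value. They report only what shows in the picture. A call takes as long as a camera call.
- look_for(target, camera): "box" ([left, top, right, bottom] in pixels, round what is visible of it).
- masks_of(target, camera): "mask" (420x560 bool, what is visible of it) and "box" ([left, top, right, bottom] in pixels, round what is visible of it).
- spot_point(target, camera): "at" ([column, row] in pixels: a listed point, or the origin of a listed thing).
The state is a dict: "clock": time; "joint_pos": joint angles; "qd": joint speeds; "effort": joint torques, N m; "tcp_pos": TCP position; "tcp_rot": TCP orientation; "ft_force": force on the tool from outside, world axes, zero at the start; "ft_torque": the same for the moment, N m; "width": finger opening in m.
Only numpy, scipy, OpenCV 4.12 (cv2) and the standard library are available. Lean on these libraries where they do the work, as an engineer would, in place of code of your own. Each camera call takes 0.05 s, during which the arm holds its last target.

## Task

Set the coffee grinder for the next brew: turn its round black dial clockwise until it comes up gently against the zero stop, without forcing it past, then turn it back anticlockwise by exactly five clicks, counted by feel. Then slide the red lock tab fully across to lock the setting, and leave the bowl under the chute, the carousel, the tape and the markers as they are.

Things in the scene. Friction and masses are not known exactly. Their poses are not given: they have to be found in the camera images.
- grinder: Coffee grinder, a grey machine that stands fast. Origin at worktop level under the dial's axis; x runs along the machine from the dial towards the hopper, y to the left of that, z up. Flat top deck 150 mm above the worktop, x -60 to 210 mm, y -65 to 65 mm. On it stand only dial (0, 0), red lock tab (x = 85 mm) and hopper. It overhangs the bowl at the -x end.
- hopper (a point): Centre of the top of the amber round bean hopper, 78 mm across, 58 mm above the deck, at grinder x = 165 mm, y = 0. Not to be handled.
- dial (a point): Point on the dial's upright, fixed axis, 26 mm above the deck, at gripping height; it belongs to the housing and does not turn with the dial. The dial is a round, upright, finely ribbed black knob with no mark, 56 mm across, from 3 to 40 mm above the deck. At the start it stands 2 to 8 clicks anticlockwise (seen from above) of its zero stop; 12 clicks of travel in all.
- dial_top (a point): Centre of the dial's flat top, on the housing's axis. Clicks are evenly spaced, 12 to 17 degrees apart (not known closer). From one click to the next the turning moment first resists with up to 0.15 to 0.35 N m, falls to nothing half-way, then pulls the dial on with up to 0.15 to 0.3 N m into the next click. Let go, the dial springs into the nearest click.
- dial_foot (a point): Point on the dial's axis at deck height. The zero stop is click 0, the clockwise end of travel: beyond it come no more clicks, the moment rises steadily by about 4 N m per rad and springs back when let go. More than about 0.8 N m (0.2 rad past zero) is forcing it. Anticlockwise from the stop the clicks count 1, 2, 3 ...
- burr_carrier (a point): Hidden inside the machine on the dial's axis, not visible: the burr carrier. In the grinder's frame its height is 100 mm at the zero stop and 0.05 mm more for each click anticlockwise, far too little to read from a measured pose.
- tab (a point): Centre of the red lock tab, an upright block 14 mm (grinder x) by 16 mm (grinder y) by 26 mm high that stands on the deck (from 2 to 28 mm above it) at grinder x = 85 mm. It slides along grinder y with about 2.5 N of friction; its axes are the grinder's.
- lock_tab (a joint): Travel of the lock tab in m: 0 = unlocked (tab centre at grinder y = -14 mm), 0.028 = locked, at its end stop (y = +14 mm).
- bowl: White ceramic bowl, 96 mm across, 45 mm high, loose on the grinder's foot under the chute; origin at the centre of its underside.
- tape: Roll of packing tape lying flat, 100 mm across, 48 mm high, loose; origin at the centre of its underside.
- markers: Four capped markers side by side in a steel clip, 135 mm long (x), 64 mm wide, 17 mm high, loose, lying flat; origin at the centre of the underside.
- carousel_base: Grey foot of the desk carousel, stands fast; origin at the centre of its underside. The white round tray on it is 150 mm across; with the pens in it, it reaches 125 mm above the worktop.
- tray_rim (a point): Point on the rim of the carousel's white tray, 72 mm from its axis, 90 mm above the worktop; it goes round with the tray, which turns easily on its foot.

How it is judged:
By the outcome, as a careful person would: the job done as asked, in the order asked, and still so for the second after the job is handed in, with the robot touching nothing.
It also fails if it takes over 72 s, if anything falls off the work surface, if the arm or the gripper's body presses on something with over 40 N, if the wrist force passes 120 N, or if a joint passes its speed limit or range.

## Working session

There is one attempt and no reset: what is moved stays moved. The work goes in short steps, Python scripts to look and compute and a tool call to move; the robot and the scene stay as the last step left them, time stands still between calls to the robot, and variables do not carry over. Pictures are saved under pics/ and viewed, and the job is handed in when it is done.

Besides the shell and the picture viewer there is one more tool, called after "Emit:" in YAML: its name, and indented under it one key for each argument. servo_tool: Moves the arm, as the interface text tells. Its arguments: {"type":"object","properties":{"commands":{"type":"array","items":{"type":"object","properties":{"gripper":{"type":"number"},"delta_pos":{"type":"array","items":{"type":"number"}},"dr":{"type":"array","items":{"type":"number"}}}}},"force":{"type":"number"}},"required":["commands"]}

```bash
mkdir -p pics; python3 - <<'E'
from rig import robot, get_image, look_for, masks_of, spot_point
import cv2
o=robot.get_obs()
for k,v in o.items(): print(k,v)
for c in ["side","top","wrist"]:
    im=get_image(c); cv2.imwrite(f"pics/{c}0.png",im["pixels"]); print(c,im["camera_matrix"],im["pose"])
for c in ["side","top","wrist"]:
    for t in ["dial","dial_top","dial_foot","tab","hopper","grinder","bowl"]:
        print(c,t,[(r["p"],r["at"]) for r in spot_point(t,c)][:2])
E
```

```text
clock 0.0
joint_pos [ 1.09702251  0.39920848  0.04500309  1.53787918 -0.01874605  1.20685678
 -0.05069371]
qd [ 5.74901755e-04  3.90759369e-05 -4.42541163e-04 -8.09484079e-04
 -1.90735432e-03  1.03179539e-03 -4.01223548e-04]
effort [-1.25026058e-04 -4.75141525e+01  1.36466738e+00 -2.54228389e+01
  1.16156938e-02  9.42958170e-03  5.04282525e-06]
tcp_pos [ 0.23776431 -0.60428496  0.23025251]
tcp_rot [-9.40152958e-04  9.82481788e-01  1.86356122e-01 -2.18978478e-04]
ft_force [ 0.26966225  0.1930785  -0.58389865]
ft_torque [-0.0149585  -0.01843637  0.01085793]
width 0.08549541576829452
side [[385.23787502   0.         276.69490934]
 [  0.         385.23787502 207.0848717 ]
 [  0.           0.           1.        ]] [[-0.78077804 -0.4185739   0.46387664  0.21616075]
 [-0.62473517  0.51162652 -0.58986801  0.4619202 ]
 [ 0.00957176 -0.75035604 -0.66096459  0.68441196]
 [ 0.          0.          0.          1.        ]]
top [[426.28714556   0.         275.24308209]
 [  0.         426.28714556 208.43557864]
 [  0.           0.           1.        ]] [[-5.56571296e-03 -9.84813759e-01  1.7352488
[... 553 characters left out ...]
       ]]
side dial [(0.89, [293.2, 216.2])]
side dial_top [(0.75, [293.6, 209.9])]
side dial_foot [(0.82, [292.1, 224.0])]
side tab [(0.55, [259.1, 206.1])]
side hopper [(0.59, [225.4, 176.0])]
side grinder [(0.71, [290.0, 275.8])]
side bowl [(0.63, [308.1, 280.4])]
top dial [(0.71, [251.7, 234.7])]
top dial_top [(0.86, [251.0, 231.4]), (0.46, [184.5, 257.6])]
top dial_foot [(0.71, [253.6, 233.6]), (0.36, [187.9, 256.4])]
top tab [(0.53, [252.3, 192.3])]
top hopper [(0.85, [243.9, 146.4])]
top grinder [(0.6, [253.1, 242.4])]
top bowl [(0.84, [255.2, 256.2]), (0.62, [187.0, 253.5])]
wrist dial []
wrist dial_top []
wrist dial_foot []
wrist tab []
wrist hopper []
wrist grinder []
wrist bowl []
```

View pics/side0.png

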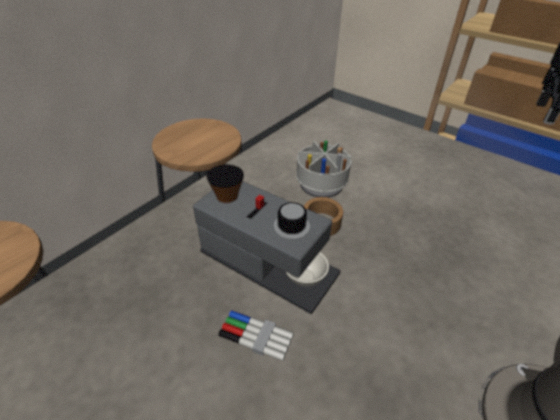

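View pics/top0.png

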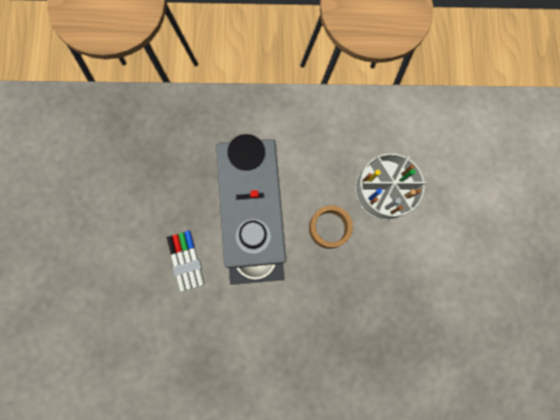

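```bash
cat > h.py <<'E'
import numpy as np, cv2
from rig import robot, get_image, look_for, masks_of, spot_point
def ray(im,uv):
    K=im["camera_matrix"];P=im["pose"]
    d=np.linalg.inv(K)@np.array([uv[0],uv[1],1.]); return P[:3,3],P[:3,:3]@d
def onz(im,uv,z):
    o,d=ray(im,uv); return o+d*(z-o[2])/d[2]
def proj(im,p):
    P=im["pose"];c=P[:3,:3].T@(np.asarray(p)-P[:3,3]);q=im["camera_matrix"]@c;return q[:2]/q[2]
E
python3 - <<'E'
from h import *
from scipy.optimize import least_squares
Z={"dial":[0,0,.176],"dial_top":[0,0,.19],"dial_foot":[0,0,.15],"hopper":[.165,0,.208],"tab":[.085,-.014,.165]}
obs=[]
for c in ["top","side"]:
    im=get_image(c)
    for t,g in Z.items():
        r=spot_point(t,c)
        if r:
            print(c,t,r[0]["at"],onz(im,r[0]["at"],g[2])); obs.append((im,g,r[0]["at"]))
    if 1:
        big=cv2.resize(im["pixels"][110:300,150:350] if c=="top" else im["pixels"][150:320,170:360],None,fx=4,fy=4,interpolation=cv2.INTER_CUBIC)[:600,:800]
        big=cv2.resize(im["pixels"][125:275,180:340] if c=="top" else im["pixels"][155:305,180:340],None,fx=4,fy=4,interpolation=cv2.INTER_CUBIC)
        cv2.imwrite(f"pics/{c}1.png",big)
def f(q):
    a=q[2];R=np.array([[np.cos(a),-np.sin(a),0],[np.sin(a),np.cos(a),0],[0,0,1]])
    return np.concatenate([proj(im,R@g+[q[0],q[1],0])-uv for im,g,uv in obs])
s=least_squares(f,[.42,.05,0],loss="soft_l1");print(s.x,s.fun.reshape(-1,2).round(1))
E
```

```text
top dial [251.5, 233.6] [0.53458431 0.01327963 0.176     ]
top dial_top [252.4, 232.9] [0.53435555 0.01118003 0.19      ]
top dial_foot [254.1, 234.6] [0.53550023 0.00844879 0.15      ]
top hopper [247.1, 147.2] [0.70609102 0.02214081 0.208     ]
top tab [255.5, 192.5] [0.62193103 0.0055548  0.165     ]
side dial [291.7, 216.2] [0.53361472 0.0106567  0.176     ]
side dial_top [293.5, 209.6] [0.53347514 0.00589469 0.19      ]
side dial_foot [260.9, 202.5] [ 0.62643082 -0.00525554  0.15      ]
side hopper [222.7, 174.6] [0.70018639 0.02812475 0.208     ]
side tab [258.2, 202.9] [0.6184041  0.01234914 0.165     ]
[0.53587348 0.01062652 0.09822448] [[ 1.3 -0.6]
 [ 0.3 -0.8]
 [-1.  -0.2]
 [-2.3  2.9]
 [ 0.3  0. ]
 [-0.9 -0.5]
 [-2.5  0.7]
 [29.4 22.8]
 [ 0.5 -0.3]
 [ 1.  -2.5]]
```

View pics/top1.png

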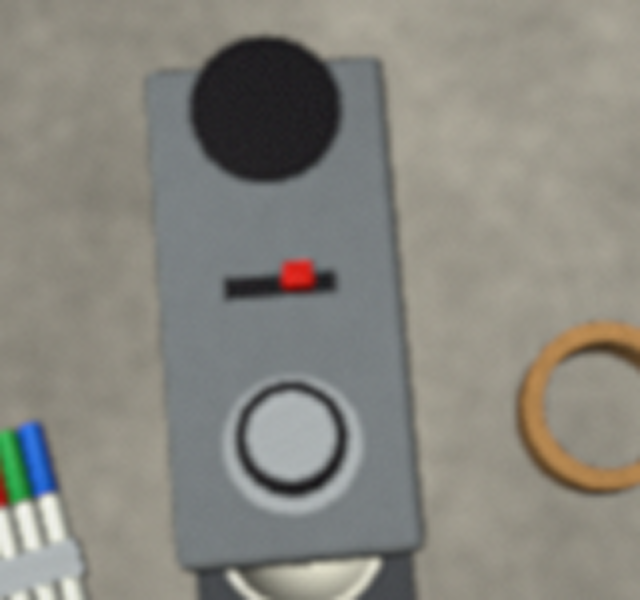

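View pics/side1.png

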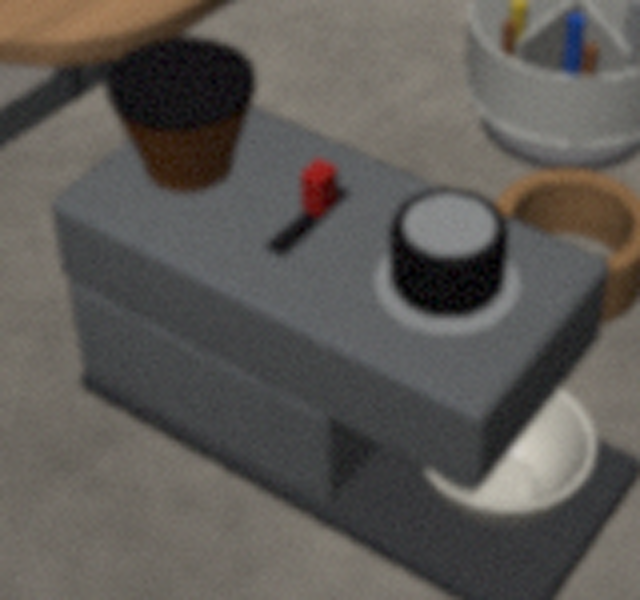

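```bash
python3 - <<'E'
from h import *
from scipy.optimize import least_squares
T=get_image("top");S=get_image("side")
t=lambda x,y:(x/4-.375+180,y/4-.375+125)
s_=lambda x,y:(x/4-.375+180,y/4-.375+155)
obs=[(T,[0,0,.19],t(291,435)),(T,[.165,0,.208],t(266,110)),
(T,[.21,.065,.15],t(145,72)),(T,[.21,-.065,.15],t(382,58)),(T,[-.06,-.065,.15],t(425,548)),(T,[-.06,.065,.15],t(181,568)),
(S,[0,0,.19],s_(449,226)),(S,[.165,0,.208],s_(181,75)),
(S,[.21,.065,.15],s_(55,210)),(S,[-.06,-.065,.15],s_(606,266)),(S,[-.06,.065,.15],s_(484,418))]
def f(q):
    a=q[2];R=np.array([[np.cos(a),-np.sin(a),0],[np.sin(a),np.cos(a),0],[0,0,1]])
    return np.concatenate([proj(im,R@g+[q[0],q[1],0])-uv for im,g,uv in obs])
for w in [range(6),range(6,11),range(11)]:
    O=obs; obs=[O[i] for i in w]
    s=least_squares(f,[.42,.05,0],loss="soft_l1");print(s.x,s.fun.reshape(-1,2).round(1).tolist()); obs=O
q=s.x
R=np.array([[np.cos(q[2]),-np.sin(q[2]),0],[np.sin(q[2]),np.cos(q[2]),0],[0,0,1]])
print(R@[.085,-.014,0]+[q[0],q[1],0])
for z in (.19,): print(onz(T,t(291,435),z),onz(S,s_(449,226),z))
o=robot.get_obs()
from scipy.spatial.transform import Rotation as Ro
w,x,y,zz=o["tcp_rot"];M=Ro.from_quat([x,y,zz,w]).as_matrix();print(M.round(3),o["tcp_pos"],o["clock"])
E
```

```text
[0.53249113 0.01067583 0.08086725] [[0.3, 0.5], [0.0, -0.6], [-0.4, -0.7], [0.3, -1.5], [0.8, 0.7], [-1.2, 1.1]]
[0.53265804 0.01118679 0.0822548 ] [[0.3, 0.1], [0.1, 1.0], [-2.6, -2.6], [2.4, -1.7], [-0.4, 0.7]]
[0.53261577 0.01087684 0.08049073] [[0.2, 0.4], [-0.0, -0.6], [-0.5, -0.7], [0.2, -1.5], [0.7, 0.6], [-1.3, 1.0], [0.4, 0.0], [0.3, 0.9], [-2.4, -2.8], [2.6, -1.7], [-0.3, 0.6]]
[0.61846622 0.00375649 0.        ]
[0.53340544 0.01122618 0.19      ] [0.53325635 0.01139574 0.19      ]
[[ 0.931  0.366  0.   ]
 [ 0.366 -0.931 -0.   ]
 [ 0.     0.    -1.   ]] [ 0.23799935 -0.60491601  0.23135285] 1.9
```

Emit:
servo_tool:
  commands:
    - {"delta_pos": [8, -8, -8], "dr": [0, 0, -0.05], "gripper": 1}
    - {"delta_pos": [24, -22, -20], "dr": [0, 0, -0.15], "gripper": 1}
    - {"delta_pos": [46, -43, -30], "dr": [0, 0, -0.26], "gripper": 1}
    - {"delta_pos": [70, -65, -30], "dr": [0, 0, -0.37], "gripper": 1}
    - {"delta_pos": [95, -88, -30], "dr": [0, 0, -0.48], "gripper": 1}
    - {"delta_pos": [120, -112, -30], "dr": [0, 0, -0.59], "gripper": 1}
    - {"delta_pos": [145, -135, -30], "dr": [0, 0, -0.7], "gripper": 1}
    - {"delta_pos": [170, -158, -30], "dr": [0, 0, -0.81], "gripper": 1}
    - {"delta_pos": [195, -182, -30], "dr": [0, 0, -0.92], "gripper": 1}
    - {"delta_pos": [220, -205, -30], "dr": [0, 0, -1.03], "gripper": 1}
    - {"delta_pos": [242, -225, -30], "dr": [0, 0, -1.14], "gripper": 1}
    - {"delta_pos": [260, -242, -30], "dr": [0, 0, -1.25], "gripper": 1}

```text
clock: 2.9
tcp_pos: [0.3924, -0.282, 0.2617]
tcp_rot: [0.0, 0.685, 0.729, 0.0]
ft_force: [0.1, -0.3, 0.1]
width: 0.0856
```

```bash
cat >> h.py <<'E'
from scipy.spatial.transform import Rotation as Ro
def tool(o):
    w,x,y,z=o["tcp_rot"];return Ro.from_quat([x,y,z,w]).as_matrix()
def st(tx=None,ty=None,tz=None):
    o=robot.get_obs();M=tool(o);p=o["tcp_pos"]
    print("t",round(o["clock"],2),"p",(p*1e3).round(1),"yawx",np.degrees(np.arctan2(M[1,0],M[0,0])).round(2),"zax",M[:,2].round(4),"q",o["joint_pos"].round(3),"w",round(o["width"]*1e3,1))
    print("F",o["ft_force"].round(2),"T",o["ft_torque"].round(3))
    if tx is not None: print("delta tool mm",((M.T@(np.array([tx,ty,tz])-p))*1e3).round(1))
E
python3 -c "
from h import *
st(.533,.011,.25)"
```

```text
t 2.9 p [ 392.4 -282.   261.7] yawx 93.53 zax [ 8.e-04 -2.e-04 -1.e+00] q [ 0.831  0.083 -0.315  1.873  0.027  1.189  0.569] w 85.6
F [ 0.13 -0.32  0.14] T [-0.029 -0.016  0.068]
delta tool mm [283.8 158.4  11.7]
```

Emit:
servo_tool:
  commands:
    - {"delta_pos": [12, 7, 0], "dr": [0, 0, -0.08], "gripper": 1}
    - {"delta_pos": [35, 20, 0], "dr": [0, 0, -0.19], "gripper": 1}
    - {"delta_pos": [64, 36, 0], "dr": [0, 0, -0.3], "gripper": 1}
    - {"delta_pos": [96, 54, 0], "dr": [0, 0, -0.41], "gripper": 1}
    - {"delta_pos": [128, 71, 0], "dr": [0, 0, -0.52], "gripper": 1}
    - {"delta_pos": [160, 89, 0], "dr": [0, 0, -0.63], "gripper": 1}
    - {"delta_pos": [192, 107, 0], "dr": [0, 0, -0.74], "gripper": 1}
    - {"delta_pos": [222, 124, 0], "dr": [0, 0, -0.85], "gripper": 1}
    - {"delta_pos": [248, 138, 3], "dr": [0, 0, -0.96], "gripper": 1}
    - {"delta_pos": [268, 150, 6], "dr": [0, 0, -1.07], "gripper": 1}
    - {"delta_pos": [280, 156, 10], "dr": [0, 0, -1.18], "gripper": 1}
    - {"delta_pos": [284, 158, 11], "dr": [0, 0, -1.25], "gripper": 1}

```text
clock: 3.9
tcp_pos: [0.5342, 0.0111, 0.25]
tcp_rot: [-0.0, 0.128, 0.992, 0.001]
ft_force: [-0.1, 0.2, 0.1]
width: 0.0852
```

```bash
python3 -c "
from h import *
st(.533,.011,.25)
im=get_image('wrist');cv2.imwrite('pics/w1.png',im['pixels']);print(im['pose'].round(4))
def onzf(im,uv,z):
    K=im['camera_matrix'];P=im['pose'];d=(np.array(uv)-K[:2,2])/K[0,0];r=np.hypot(*d)
    v=np.array([*(d/r*np.sin(r)),np.cos(r)]);v=P[:3,:3]@v;return P[:3,3]+v*(z-P[2,3])/v[2]
for t,z in [('dial_top',.19),('dial',.176),('tab',.165),('hopper',.208)]:
    r=spot_point(t,'wrist')
    for q in r[:2]: print(t,q['p'],q['at'],onzf(im,q['at'],z))
st()
"
```

```text
t 3.9 p [534.2  11.1 250. ] yawx 165.26 zax [ 2.0e-04  1.9e-03 -1.0e+00] q [ 0.482  0.223 -0.677  1.773  0.148  1.196  1.076] w 85.2
F [-0.08  0.23  0.13] T [-0.028  0.006 -0.033]
delta tool mm [ 1.2 -0.4  0. ]
[[ 0.2551  0.9243  0.2839  0.4611]
 [ 0.9669 -0.2444 -0.0733  0.0304]
 [ 0.0017  0.2932 -0.9561  0.3921]
 [ 0.      0.      0.      1.    ]]
dial_top 0.85 [283.6, 226.9] [0.53347816 0.01206095 0.19      ]
dial_top 0.43 [304.9, 308.3] [0.60037502 0.0108699  0.19      ]
dial 0.71 [396.5, 108.3] [0.47595497 0.10679315 0.176     ]
tab 0.86 [306.2, 307.7] [0.61729384 0.00964749 0.165     ]
t 4.15 p [533.6   6.6 250.4] yawx 164.55 zax [ 0.e+00 -8.e-04 -1.e+00] q [ 0.485  0.221 -0.672  1.774  0.148  1.197  1.071] w 85.4
F [-0.24 -0.64  0.03] T [ 0.009 -0.004 -0.033]
```

View pics/w1.png

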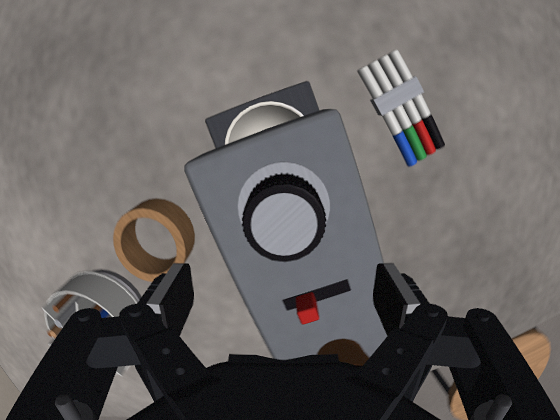

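Emit:
servo_tool:
  commands:
    - {"delta_pos": [0, 0, 0], "gripper": 1}
    - {"delta_pos": [0, 0, 0], "gripper": 1}

```text
schema error: expected keys gripper, delta_pos, dr
```

```bash
python3 -c "
from h import *
st(.5333,.0115,.20)
im=get_image('wrist');cv2.imwrite('pics/w2.png',im['pixels'])
def onzf(im,uv,z):
    K=im['camera_matrix'];P=im['pose'];d=(np.array(uv)-K[:2,2])/K[0,0];r=np.hypot(*d)
    v=np.array([*(d/r*np.sin(r)),np.cos(r)]);v=P[:3,:3]@v;return P[:3,3]+v*(z-P[2,3])/v[2]
for t,z in [('dial_top',.19),('tab',.165)]:
    r=spot_point(t,'wrist')
    for q in r[:1]: print(t,q['p'],q['at'],onzf(im,q['at'],z))
st(.5333,.0115,.20)
"
```

```text
t 4.15 p [533.6   6.6 250.4] yawx 164.55 zax [ 0.e+00 -8.e-04 -1.e+00] q [ 0.485  0.221 -0.672  1.774  0.148  1.197  1.071] w 85.4
F [-0.24 -0.64  0.03] T [ 0.009 -0.004 -0.033]
delta tool mm [ 1.6  4.7 50.4]
dial_top 0.62 [290.5, 223.1] [0.53166807 0.01250448 0.19      ]
tab 0.88 [313.9, 303.8] [0.61488117 0.01099427 0.165     ]
t 4.3 p [533.7   6.7 250.5] yawx 164.59 zax [ 3.e-04 -7.e-04 -1.e+00] q [ 0.485  0.221 -0.672  1.774  0.148  1.197  1.072] w 85.5
F [0.58 0.29 0.14] T [ 0.053 -0.059  0.024]
delta tool mm [ 1.7  4.6 50.5]
```

Emit:
servo_tool:
  commands:
    - {"delta_pos": [0.5, 1.5, 5], "dr": [0, 0, 0], "gripper": 1}
    - {"delta_pos": [1, 3, 15], "dr": [0, 0, 0], "gripper": 1}
    - {"delta_pos": [1.4, 4.6, 26], "dr": [0, 0, 0], "gripper": 1}
    - {"delta_pos": [1.4, 4.6, 38], "dr": [0, 0, 0], "gripper": 1}
    - {"delta_pos": [1.4, 4.6, 50], "dr": [0, 0, 0], "gripper": 1}
    - {"delta_pos": [1.4, 4.6, 62], "dr": [0, 0, 0], "gripper": 1}
    - {"delta_pos": [1.4, 4.6, 74], "dr": [0, 0, 0], "gripper": 1}
    - {"delta_pos": [1.4, 4.6, 84], "dr": [0, 0, 0], "gripper": 1}
    - {"delta_pos": [1.4, 4.6, 90], "dr": [0, 0, 0], "gripper": 1}
    - {"delta_pos": [1.4, 4.6, 92], "dr": [0, 0, 0], "gripper": 1}
    - {"delta_pos": [1.4, 4.6, 92], "dr": [0, 0, 0], "gripper": 1}
    - {"delta_pos": [1.4, 4.6, 92], "dr": [0, 0, 0], "gripper": 1}

```text
clock: 5.3
tcp_pos: [0.534, 0.0125, 0.1586]
tcp_rot: [0.0, 0.133, 0.991, 0.0]
ft_force: [-0.2, 0.8, 0.5]
width: 0.085
```

```bash
python3 -c "
from h import *
st(.533,.0115,.158)
im=get_image('side');cv2.imwrite('pics/s2.png',cv2.resize(im['pixels'][130:280,200:360],None,fx=4,fy=4))
st(.533,.0115,.158)
"
```

```text
t 5.3 p [534.   12.5 158.6] yawx 164.72 zax [ 8.e-04 -0.e+00 -1.e+00] q [ 0.445  0.316 -0.657  1.883  0.226  1.015  0.996] w 85.0
F [-0.16  0.82  0.54] T [ 0.017 -0.026 -0.033]
delta tool mm [ 0.7 -1.2  0.6]
t 5.35 p [534.2  12.5 158.9] yawx 164.71 zax [ 1.4e-03 -1.0e-04 -1.0e+00] q [ 0.445  0.316 -0.657  1.883  0.226  1.016  0.996] w 85.7
F [ 0.54  0.45 -0.17] T [-0.016  0.017 -0.001]
delta tool mm [ 0.9 -1.3  0.9]
```

View pics/s2.png

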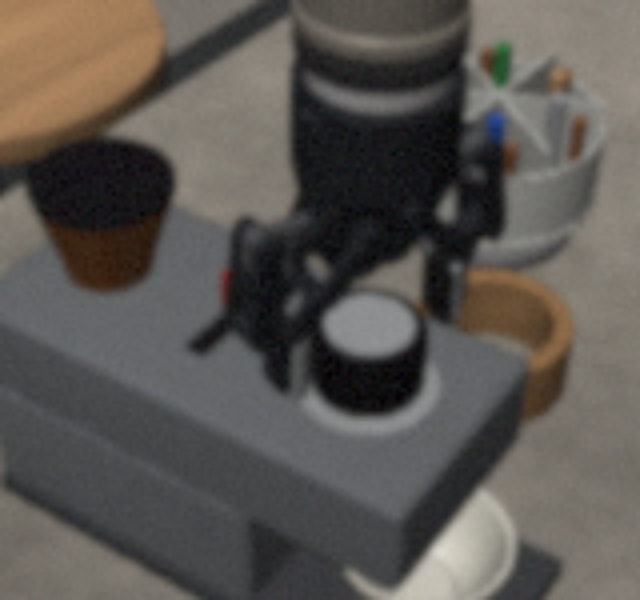

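Emit:
servo_tool:
  commands:
    - {"delta_pos": [0.7, -1, 0], "dr": [0, 0, 0], "gripper": 0.6}
    - {"delta_pos": [0.7, -1, 0], "dr": [0, 0, 0], "gripper": 0.45}
    - {"delta_pos": [0.7, -1, 0], "dr": [0, 0, 0], "gripper": -1}
    - {"delta_pos": [0.7, -1, 0], "dr": [0, 0, 0], "gripper": -1}
    - {"delta_pos": [0.7, -1, 0], "dr": [0, 0, 0], "gripper": -1}
    - {"delta_pos": [0.7, -1, 0], "dr": [0, 0, 0], "gripper": -1}
    - {"delta_pos": [0.7, -1, 0], "dr": [0, 0, 0], "gripper": -1}
    - {"delta_pos": [0.7, -1, 0], "dr": [0, 0, 0], "gripper": -1}
  force: 30

```text
clock: 6.02
tcp_pos: [0.533, 0.0119, 0.159]
tcp_rot: [0.0, 0.133, 0.991, 0.0]
ft_force: [-1.5, -0.2, 5.9]
width: 0.0551
```

```bash
python3 -c "
from h import *
st(.533,.0115,.158)
"
```

```text
t 6.02 p [533.   11.9 159. ] yawx 164.73 zax [ 9.e-04 -0.e+00 -1.e+00] q [ 0.447  0.314 -0.657  1.885  0.224  1.015  0.998] w 55.1
F [-1.48 -0.2   5.89] T [ 0.21   0.298 -0.035]
delta tool mm [-0.1 -0.4  1. ]
```

```bash
cat > l.py <<'E'
from h import *
o=robot.get_obs();M=tool(o);y=np.degrees(np.arctan2(M[1,0],M[0,0]))
s="%.2f yaw %.2f Tz %.3f F %s p %s w %.1f"%(o["clock"],y,o["ft_torque"][2],o["ft_force"].round(1),(o["tcp_pos"]*1e3).round(1),o["width"]*1e3)
print(s);open("log.txt","a").write(s+"\n")
E
python3 l.py
```

```text
6.02 yaw 164.73 Tz -0.035 F [-1.5 -0.2  5.9] p [533.   11.9 159. ] w 55.1
```

Emit:
servo_tool:
  commands:
    - {"delta_pos": [0, 0, 0], "dr": [0, 0, 0.05], "gripper": -1}
    - {"delta_pos": [0, 0, 0], "dr": [0, 0, 0.05], "gripper": -1}

```text
clock: 6.18
tcp_pos: [0.533, 0.0119, 0.159]
tcp_rot: [0.0, 0.158, 0.987, -0.0]
ft_force: [-2.2, -0.6, 7.2]
width: 0.0553
```

```bash
python3 l.py
```

```text
6.18 yaw 161.80 Tz 0.197 F [-2.2 -0.6  7.2] p [533.   11.9 159. ] w 55.3
```

Emit:
servo_tool:
  commands:
    - {"delta_pos": [0, 0, 0], "dr": [0, 0, 0.05], "gripper": -1}
    - {"delta_pos": [0, 0, 0], "dr": [0, 0, 0.05], "gripper": -1}

```text
clock: 6.35
tcp_pos: [0.533, 0.0119, 0.159]
tcp_rot: [0.0, 0.183, 0.983, -0.0]
ft_force: [-1.0, 0.5, 7.2]
width: 0.0556
```

```bash
python3 l.py
```

```text
6.35 yaw 158.93 Tz 0.117 F [-1.   0.5  7.2] p [533.   11.9 159. ] w 55.6
```

Emit:
servo_tool:
  commands:
    - {"delta_pos": [0, 0, 0], "dr": [0, 0, 0.05], "gripper": -1}
    - {"delta_pos": [0, 0, 0], "dr": [0, 0, 0.05], "gripper": -1}

```text
clock: 6.52
tcp_pos: [0.5331, 0.0119, 0.159]
tcp_rot: [0.0, 0.207, 0.978, 0.0]
ft_force: [0.3, -0.2, 3.4]
width: 0.0552
```

```bash
python3 l.py
```

```text
6.52 yaw 156.06 Tz -0.047 F [ 0.3 -0.2  3.4] p [533.1  11.9 159. ] w 55.2
```

Emit:
servo_tool:
  commands:
    - {"delta_pos": [0, 0, 0], "dr": [0, 0, 0.05], "gripper": -1}
    - {"delta_pos": [0, 0, 0], "dr": [0, 0, 0.05], "gripper": -1}

```text
clock: 6.68
tcp_pos: [0.533, 0.0118, 0.159]
tcp_rot: [0.0, 0.232, 0.973, 0.0]
ft_force: [-1.7, 1.2, 5.5]
width: 0.0552
```

```bash
python3 l.py
```

```text
6.68 yaw 153.16 Tz -0.167 F [-1.7  1.2  5.5] p [533.   11.8 159. ] w 55.2
```

Emit:
servo_tool:
  commands:
    - {"delta_pos": [0, 0, 0], "dr": [0, 0, 0.05], "gripper": -1}
    - {"delta_pos": [0, 0, 0], "dr": [0, 0, 0.05], "gripper": -1}

```text
clock: 6.85
tcp_pos: [0.533, 0.0119, 0.1591]
tcp_rot: [0.0, 0.256, 0.967, 0.0]
ft_force: [-1.2, 0.8, 6.2]
width: 0.0547
```

```bash
python3 l.py
```

```text
6.85 yaw 150.29 Tz -0.208 F [-1.2  0.8  6.2] p [533.   11.9 159.1] w 54.7
```

Emit:
servo_tool:
  commands:
    - {"delta_pos": [0, 0, 0], "dr": [0, 0, 0.05], "gripper": -1}
    - {"delta_pos": [0, 0, 0], "dr": [0, 0, 0.05], "gripper": -1}

```text
clock: 7.02
tcp_pos: [0.533, 0.0119, 0.159]
tcp_rot: [0.0, 0.28, 0.96, 0.0]
ft_force: [-1.5, 0.5, 5.8]
width: 0.0551
```

```bash
python3 l.py
```

```text
7.02 yaw 147.46 Tz -0.012 F [-1.5  0.5  5.8] p [533.   11.9 159. ] w 55.1
```

Emit:
servo_tool:
  commands:
    - {"delta_pos": [0, 0, 0], "dr": [0, 0, 0.05], "gripper": -1}
    - {"delta_pos": [0, 0, 0], "dr": [0, 0, 0.05], "gripper": -1}

```text
clock: 7.18
tcp_pos: [0.533, 0.0119, 0.159]
tcp_rot: [0.0, 0.304, 0.953, -0.0]
ft_force: [-1.5, -0.2, 7.2]
width: 0.0552
```

```bash
python3 l.py
```

```text
7.18 yaw 144.64 Tz 0.130 F [-1.5 -0.2  7.2] p [533.   11.9 159. ] w 55.2
```

Emit:
servo_tool:
  commands:
    - {"delta_pos": [0, 0, 0], "dr": [0, 0, 0.05], "gripper": -1}
    - {"delta_pos": [0, 0, 0], "dr": [0, 0, 0.05], "gripper": -1}

```text
clock: 7.35
tcp_pos: [0.533, 0.0119, 0.159]
tcp_rot: [0.0, 0.328, 0.945, -0.0]
ft_force: [-1.5, 1.1, 5.5]
width: 0.0552
```

```bash
python3 l.py
```

```text
7.35 yaw 141.75 Tz 0.001 F [-1.5  1.1  5.5] p [533.   11.9 159. ] w 55.2
```

Emit:
servo_tool:
  commands:
    - {"delta_pos": [0, 0, 0], "dr": [0, 0, 0.05], "gripper": -1}
    - {"delta_pos": [0, 0, 0], "dr": [0, 0, 0.05], "gripper": -1}

```text
clock: 7.52
tcp_pos: [0.533, 0.0118, 0.159]
tcp_rot: [0.0, 0.351, 0.936, 0.0]
ft_force: [-0.7, 1.6, 3.3]
width: 0.0548
```

```bash
python3 l.py
```

```text
7.52 yaw 138.86 Tz -0.046 F [-0.7  1.6  3.3] p [533.   11.8 159. ] w 54.8
```

Emit:
servo_tool:
  commands:
    - {"delta_pos": [0, 0, 0], "dr": [0, 0, 0], "gripper": -1}
    - {"delta_pos": [0, 0, 0], "dr": [0, 0, 0], "gripper": -1}
  force: 60

```text
clock: 7.68
tcp_pos: [0.533, 0.0118, 0.1592]
tcp_rot: [0.0, 0.351, 0.937, -0.0]
ft_force: [-0.6, 0.6, 4.6]
width: 0.0546
```

```bash
python3 l.py
```

```text
7.68 yaw 138.95 Tz -0.045 F [-0.6  0.6  4.6] p [533.   11.8 159.2] w 54.6
```

Emit:
servo_tool:
  commands:
    - {"delta_pos": [0, 0, 0], "dr": [0, 0, 0.04], "gripper": -1}
    - {"delta_pos": [0, 0, 0], "dr": [0, 0, 0.04], "gripper": -1}

```text
clock: 7.85
tcp_pos: [0.533, 0.0118, 0.1592]
tcp_rot: [0.0, 0.37, 0.929, 0.0]
ft_force: [-2.1, 0.9, 5.0]
width: 0.0547
```

```bash
python3 l.py
```

```text
7.85 yaw 136.56 Tz -0.130 F [-2.1  0.9  5. ] p [533.   11.8 159.2] w 54.7
```

Emit:
servo_tool:
  commands:
    - {"delta_pos": [0, 0, 0], "dr": [0, 0, 0.04], "gripper": -1}
    - {"delta_pos": [0, 0, 0], "dr": [0, 0, 0.04], "gripper": -1}

```text
clock: 8.02
tcp_pos: [0.533, 0.0118, 0.1592]
tcp_rot: [0.0, 0.388, 0.921, 0.0]
ft_force: [-2.9, 0.8, 7.7]
width: 0.0545
```

```bash
python3 l.py
```

```text
8.02 yaw 134.28 Tz -0.097 F [-2.9  0.8  7.7] p [533.   11.8 159.2] w 54.5
```

Emit:
servo_tool:
  commands:
    - {"delta_pos": [0, 0, 0], "dr": [0, 0, 0.04], "gripper": -1}
    - {"delta_pos": [0, 0, 0], "dr": [0, 0, 0.04], "gripper": -1}

```text
clock: 8.18
tcp_pos: [0.533, 0.0118, 0.1592]
tcp_rot: [0.0, 0.407, 0.914, 0.0]
ft_force: [-2.2, 0.9, 7.1]
width: 0.0547
```

```bash
python3 l.py
```

```text
8.18 yaw 132.00 Tz 0.037 F [-2.2  0.9  7.1] p [533.   11.8 159.2] w 54.7
```

Emit:
servo_tool:
  commands:
    - {"delta_pos": [0, 0, 0], "dr": [0, 0, 0.04], "gripper": -1}
    - {"delta_pos": [0, 0, 0], "dr": [0, 0, 0.04], "gripper": -1}

```text
clock: 8.35
tcp_pos: [0.533, 0.0118, 0.1592]
tcp_rot: [0.0, 0.425, 0.905, -0.0]
ft_force: [-2.1, 1.2, 7.0]
width: 0.0544
```

```bash
python3 l.py
```

```text
8.35 yaw 129.75 Tz 0.047 F [-2.1  1.2  7. ] p [533.   11.8 159.2] w 54.4
```

Emit:
servo_tool:
  commands:
    - {"delta_pos": [0, 0, 0], "dr": [0, 0, 0.04], "gripper": -1}
    - {"delta_pos": [0, 0, 0], "dr": [0, 0, 0.04], "gripper": -1}

```text
clock: 8.52
tcp_pos: [0.533, 0.0118, 0.1592]
tcp_rot: [0.0, 0.443, 0.897, -0.0]
ft_force: [-2.6, 0.4, 5.6]
width: 0.0546
```

```bash
python3 l.py
```

```text
8.52 yaw 127.46 Tz 0.137 F [-2.6  0.4  5.6] p [533.   11.8 159.2] w 54.6
```

Emit:
servo_tool:
  commands:
    - {"delta_pos": [0, 0, 0], "dr": [0, 0, 0.04], "gripper": -1}
    - {"delta_pos": [0, 0, 0], "dr": [0, 0, 0.04], "gripper": -1}

```text
clock: 8.68
tcp_pos: [0.533, 0.0118, 0.1592]
tcp_rot: [0.0, 0.461, 0.888, -0.0]
ft_force: [-3.8, 1.2, 10.7]
width: 0.0544
```

```bash
python3 l.py
```

```text
8.68 yaw 125.15 Tz 0.051 F [-3.8  1.2 10.7] p [533.   11.8 159.2] w 54.4
```

Emit:
servo_tool:
  commands:
    - {"delta_pos": [0, 0, 0], "dr": [0, 0, 0.04], "gripper": -1}
    - {"delta_pos": [0, 0, 0], "dr": [0, 0, 0.04], "gripper": -1}

```text
clock: 8.85
tcp_pos: [0.533, 0.0118, 0.1592]
tcp_rot: [0.0, 0.478, 0.878, 0.0]
ft_force: [-0.6, -0.1, 4.2]
width: 0.054
```

```bash
python3 l.py
```

```text
8.85 yaw 122.84 Tz -0.140 F [-0.6 -0.1  4.2] p [533.   11.8 159.2] w 54.0
```

Emit:
servo_tool:
  commands:
    - {"delta_pos": [0, 0, 0], "dr": [0, 0, 0.04], "gripper": -1}
    - {"delta_pos": [0, 0, 0], "dr": [0, 0, 0.04], "gripper": -1}

```text
clock: 9.02
tcp_pos: [0.5329, 0.0118, 0.1592]
tcp_rot: [0.0, 0.496, 0.868, 0.0]
ft_force: [-3.0, 1.0, 9.6]
width: 0.0547
```

```bash
python3 l.py
```

```text
9.02 yaw 120.52 Tz -0.092 F [-3.   1.   9.6] p [532.9  11.8 159.2] w 54.7
```

Emit:
servo_tool:
  commands:
    - {"delta_pos": [0, 0, 0], "dr": [0, 0, 0.04], "gripper": -1}
    - {"delta_pos": [0, 0, 0], "dr": [0, 0, 0.04], "gripper": -1}

```text
clock: 9.18
tcp_pos: [0.533, 0.0118, 0.1592]
tcp_rot: [0.0, 0.513, 0.858, 0.0]
ft_force: [-2.4, 0.4, 4.2]
width: 0.0546
```

```bash
python3 l.py
```

```text
9.18 yaw 118.22 Tz -0.181 F [-2.4  0.4  4.2] p [533.   11.8 159.2] w 54.6
```

Emit:
servo_tool:
  commands:
    - {"delta_pos": [0, 0, 0], "dr": [0, 0, 0.04], "gripper": -1}
    - {"delta_pos": [0, 0, 0], "dr": [0, 0, 0.04], "gripper": -1}

```text
clock: 9.35
tcp_pos: [0.533, 0.0118, 0.1592]
tcp_rot: [0.0, 0.53, 0.848, 0.0]
ft_force: [-2.6, 0.3, 6.9]
width: 0.0545
```

```bash
python3 l.py
```

```text
9.35 yaw 115.96 Tz -0.062 F [-2.6  0.3  6.9] p [533.   11.8 159.2] w 54.5
```

Emit:
servo_tool:
  commands:
    - {"delta_pos": [0, 0, 0], "dr": [0, 0, 0.04], "gripper": -1}
    - {"delta_pos": [0, 0, 0], "dr": [0, 0, 0.04], "gripper": -1}

```text
clock: 9.52
tcp_pos: [0.533, 0.0118, 0.1592]
tcp_rot: [0.0, 0.547, 0.837, 0.0]
ft_force: [-1.3, 0.3, 7.3]
width: 0.0544
```

```bash
python3 l.py
```

```text
9.52 yaw 113.70 Tz -0.007 F [-1.3  0.3  7.3] p [533.   11.8 159.2] w 54.4
```

Emit:
servo_tool:
  commands:
    - {"delta_pos": [0, 0, 0], "dr": [0, 0, 0.04], "gripper": -1}
    - {"delta_pos": [0, 0, 0], "dr": [0, 0, 0.04], "gripper": -1}

```text
clock: 9.68
tcp_pos: [0.5329, 0.0118, 0.1592]
tcp_rot: [0.0, 0.563, 0.826, -0.0]
ft_force: [-1.9, 0.9, 4.7]
width: 0.0545
```

```bash
python3 l.py
```

```text
9.68 yaw 111.43 Tz 0.129 F [-1.9  0.9  4.7] p [532.9  11.8 159.2] w 54.5
```

Emit:
servo_tool:
  commands:
    - {"delta_pos": [0, 0, 0], "dr": [0, 0, 0.04], "gripper": -1}
    - {"delta_pos": [0, 0, 0], "dr": [0, 0, 0.04], "gripper": -1}

```text
clock: 9.85
tcp_pos: [0.5329, 0.0118, 0.1592]
tcp_rot: [0.0, 0.58, 0.815, 0.0]
ft_force: [-1.8, 0.8, 8.1]
width: 0.0542
```

```bash
python3 l.py
```

```text
9.85 yaw 109.11 Tz 0.064 F [-1.8  0.8  8.1] p [532.9  11.8 159.2] w 54.2
```

Emit:
servo_tool:
  commands:
    - {"delta_pos": [0, 0, 0], "dr": [0, 0, 0.04], "gripper": -1}
    - {"delta_pos": [0, 0, 0], "dr": [0, 0, 0.04], "gripper": -1}

```text
clock: 10.02
tcp_pos: [0.5329, 0.0118, 0.1592]
tcp_rot: [0.0, 0.596, 0.803, 0.0]
ft_force: [-2.1, 1.0, 8.4]
width: 0.0545
```

```bash
python3 l.py
```

```text
10.02 yaw 106.80 Tz -0.028 F [-2.1  1.   8.4] p [532.9  11.8 159.2] w 54.5
```

Emit:
servo_tool:
  commands:
    - {"delta_pos": [0, 0, 0], "dr": [0, 0, 0.04], "gripper": -1}
    - {"delta_pos": [0, 0, 0], "dr": [0, 0, 0.04], "gripper": -1}

```text
clock: 10.18
tcp_pos: [0.5329, 0.0118, 0.1592]
tcp_rot: [0.0, 0.612, 0.791, 0.0]
ft_force: [-3.1, 0.8, 10.3]
width: 0.0542
```

```bash
python3 l.py
```

```text
10.18 yaw 104.48 Tz -0.094 F [-3.1  0.8 10.3] p [532.9  11.8 159.2] w 54.2
```

Emit:
servo_tool:
  commands:
    - {"delta_pos": [0, 0, 0], "dr": [0, 0, 0.04], "gripper": -1}
    - {"delta_pos": [0, 0, 0], "dr": [0, 0, 0.04], "gripper": -1}

```text
clock: 10.35
tcp_pos: [0.5329, 0.0118, 0.1592]
tcp_rot: [0.0, 0.628, 0.778, 0.0]
ft_force: [-2.3, 0.5, 7.9]
width: 0.0544
```

```bash
python3 l.py
```

```text
10.35 yaw 102.17 Tz -0.189 F [-2.3  0.5  7.9] p [532.9  11.8 159.2] w 54.4
```

Emit:
servo_tool:
  commands:
    - {"delta_pos": [0, 0, 0], "dr": [0, 0, 0.04], "gripper": -1}
    - {"delta_pos": [0, 0, 0], "dr": [0, 0, 0.04], "gripper": -1}

```text
clock: 10.52
tcp_pos: [0.5329, 0.0118, 0.1592]
tcp_rot: [0.0, 0.643, 0.766, 0.0]
ft_force: [-1.8, 0.2, 7.3]
width: 0.0546
```

```bash
python3 l.py
```

```text
10.52 yaw 99.92 Tz -0.051 F [-1.8  0.2  7.3] p [532.9  11.8 159.2] w 54.6
```

Emit:
servo_tool:
  commands:
    - {"delta_pos": [0, 0, 0], "dr": [0, 0, 0.04], "gripper": -1}
    - {"delta_pos": [0, 0, 0], "dr": [0, 0, 0.04], "gripper": -1}

```text
clock: 10.68
tcp_pos: [0.5329, 0.0118, 0.1592]
tcp_rot: [0.0, 0.658, 0.753, 0.0]
ft_force: [-0.9, 0.8, 7.7]
width: 0.0546
```

```bash
python3 l.py
```

```text
10.68 yaw 97.65 Tz -0.018 F [-0.9  0.8  7.7] p [532.9  11.8 159.2] w 54.6
```

Emit:
servo_tool:
  commands:
    - {"delta_pos": [0, 0, 0], "dr": [0, 0, 0.04], "gripper": -1}
    - {"delta_pos": [0, 0, 0], "dr": [0, 0, 0.04], "gripper": -1}

```text
clock: 10.85
tcp_pos: [0.5329, 0.0118, 0.1592]
tcp_rot: [0.0, 0.673, 0.74, -0.0]
ft_force: [-2.0, -0.1, 6.5]
width: 0.0544
```

```bash
python3 l.py
```

```text
10.85 yaw 95.39 Tz 0.400 F [-2.  -0.1  6.5] p [532.9  11.8 159.2] w 54.4
```

Emit:
servo_tool:
  commands:
    - {"delta_pos": [0, 0, 0], "dr": [0, 0, 0.04], "gripper": -1}
    - {"delta_pos": [0, 0, 0], "dr": [0, 0, 0.04], "gripper": -1}

```text
clock: 11.02
tcp_pos: [0.5329, 0.0118, 0.1592]
tcp_rot: [0.0, 0.688, 0.726, -0.0]
ft_force: [-2.6, 0.3, 7.4]
width: 0.0545
```

```bash
python3 l.py
```

```text
11.02 yaw 93.07 Tz 0.072 F [-2.6  0.3  7.4] p [532.9  11.8 159.2] w 54.5
```

Emit:
servo_tool:
  commands:
    - {"delta_pos": [0, 0, 0], "dr": [0, 0, 0], "gripper": -1}

```text
clock: 11.1
tcp_pos: [0.5329, 0.0118, 0.1592]
tcp_rot: [0.0, 0.687, 0.726, 0.0]
ft_force: [-1.3, 1.0, 4.9]
width: 0.0545
```

```bash
python3 l.py
```

```text
11.10 yaw 93.14 Tz 0.026 F [-1.3  1.   4.9] p [532.9  11.8 159.2] w 54.5
```

Emit:
servo_tool:
  commands:
    - {"delta_pos": [0, 0, 0], "dr": [0, 0, 0.03], "gripper": -1}
    - {"delta_pos": [0, 0, 0], "dr": [0, 0, 0.03], "gripper": -1}

```text
clock: 11.27
tcp_pos: [0.5329, 0.0118, 0.1592]
tcp_rot: [0.0, 0.699, 0.715, 0.0]
ft_force: [-2.6, 0.2, 5.2]
width: 0.0542
```

```bash
python3 l.py
```

```text
11.27 yaw 91.35 Tz 0.036 F [-2.6  0.2  5.2] p [532.9  11.8 159.2] w 54.2
```

Emit:
servo_tool:
  commands:
    - {"delta_pos": [0, 0, 0], "dr": [0, 0, 0.03], "gripper": -1}
    - {"delta_pos": [0, 0, 0], "dr": [0, 0, 0.03], "gripper": -1}

```text
clock: 11.43
tcp_pos: [0.5329, 0.0118, 0.1592]
tcp_rot: [0.0, 0.709, 0.705, 0.0]
ft_force: [-1.2, 1.0, 3.4]
width: 0.0547
```

```bash
python3 l.py
```

```text
11.43 yaw 89.61 Tz -0.063 F [-1.2  1.   3.4] p [532.9  11.8 159.2] w 54.7
```

Emit:
servo_tool:
  commands:
    - {"delta_pos": [0, 0, 0], "dr": [0, 0, 0.04], "gripper": -1}
    - {"delta_pos": [0, 0, 0], "dr": [0, 0, 0.04], "gripper": -1}

```text
clock: 11.6
tcp_pos: [0.5329, 0.0118, 0.1592]
tcp_rot: [0.0, 0.724, 0.69, 0.0]
ft_force: [-1.4, 0.1, 4.6]
width: 0.0545
```

```bash
python3 l.py
```

```text
11.60 yaw 87.28 Tz -0.158 F [-1.4  0.1  4.6] p [532.9  11.8 159.2] w 54.5
```

Emit:
servo_tool:
  commands:
    - {"delta_pos": [0, 0, 0], "dr": [0, 0, 0.04], "gripper": -1}
    - {"delta_pos": [0, 0, 0], "dr": [0, 0, 0.04], "gripper": -1}

```text
clock: 11.77
tcp_pos: [0.5329, 0.0118, 0.1592]
tcp_rot: [0.0, 0.737, 0.676, 0.0]
ft_force: [-2.3, 0.6, 7.4]
width: 0.0547
```

```bash
python3 l.py
```

```text
11.77 yaw 85.00 Tz -0.157 F [-2.3  0.6  7.4] p [532.9  11.8 159.2] w 54.7
```

Emit:
servo_tool:
  commands:
    - {"delta_pos": [0, 0, 0], "dr": [0, 0, 0.04], "gripper": -1}
    - {"delta_pos": [0, 0, 0], "dr": [0, 0, 0.04], "gripper": -1}

```text
clock: 11.93
tcp_pos: [0.5329, 0.0118, 0.1592]
tcp_rot: [0.0, 0.75, 0.661, 0.0]
ft_force: [-1.7, 0.3, 7.4]
width: 0.0543
```

```bash
python3 l.py
```

```text
11.93 yaw 82.73 Tz -0.019 F [-1.7  0.3  7.4] p [532.9  11.8 159.2] w 54.3
```

Emit:
servo_tool:
  commands:
    - {"delta_pos": [0, 0, 0], "dr": [0, 0, 0.04], "gripper": -1}
    - {"delta_pos": [0, 0, 0], "dr": [0, 0, 0.04], "gripper": -1}

```text
clock: 12.1
tcp_pos: [0.5328, 0.0118, 0.1592]
tcp_rot: [0.0, 0.763, 0.646, 0.0]
ft_force: [-2.0, -0.4, 7.0]
width: 0.0543
```

```bash
python3 l.py
```

```text
12.10 yaw 80.48 Tz 0.083 F [-2.  -0.4  7. ] p [532.8  11.8 159.2] w 54.3
```

Emit:
servo_tool:
  commands:
    - {"delta_pos": [0, 0, 0], "dr": [0, 0, 0.04], "gripper": -1}
    - {"delta_pos": [0, 0, 0], "dr": [0, 0, 0.04], "gripper": -1}

```text
clock: 12.27
tcp_pos: [0.5328, 0.0118, 0.1592]
tcp_rot: [0.0, 0.776, 0.631, 0.0]
ft_force: [-1.7, -0.2, 6.9]
width: 0.0544
```

```bash
python3 l.py
```

```text
12.27 yaw 78.19 Tz 0.033 F [-1.7 -0.2  6.9] p [532.8  11.8 159.2] w 54.4
```

Emit:
servo_tool:
  commands:
    - {"delta_pos": [0, 0, 0], "dr": [0, 0, 0.04], "gripper": -1}
    - {"delta_pos": [0, 0, 0], "dr": [0, 0, 0.04], "gripper": -1}

```text
clock: 12.43
tcp_pos: [0.5328, 0.0118, 0.1592]
tcp_rot: [0.0, 0.789, 0.615, 0.0]
ft_force: [-2.5, -0.4, 10.7]
width: 0.0549
```

```bash
python3 l.py
```

```text
12.43 yaw 75.87 Tz 0.005 F [-2.5 -0.4 10.7] p [532.8  11.8 159.2] w 54.9
```

Emit:
servo_tool:
  commands:
    - {"delta_pos": [0, 0, 0], "dr": [0, 0, 0.04], "gripper": -1}
    - {"delta_pos": [0, 0, 0], "dr": [0, 0, 0.04], "gripper": -1}

```text
clock: 12.6
tcp_pos: [0.5328, 0.0118, 0.1592]
tcp_rot: [0.0, 0.801, 0.599, 0.0]
ft_force: [-2.4, -0.2, 9.2]
width: 0.0545
```

```bash
python3 l.py
```

```text
12.60 yaw 73.56 Tz -0.042 F [-2.4 -0.2  9.2] p [532.8  11.8 159.2] w 54.5
```

Emit:
servo_tool:
  commands:
    - {"delta_pos": [0, 0, 0], "dr": [0, 0, 0.04], "gripper": -1}
    - {"delta_pos": [0, 0, 0], "dr": [0, 0, 0.04], "gripper": -1}

```text
clock: 12.77
tcp_pos: [0.5328, 0.0118, 0.1592]
tcp_rot: [0.0, 0.813, 0.582, 0.0]
ft_force: [-2.3, 0.9, 9.1]
width: 0.0545
```

```bash
python3 l.py
```

```text
12.77 yaw 71.24 Tz -0.169 F [-2.3  0.9  9.1] p [532.8  11.8 159.2] w 54.5
```

Emit:
servo_tool:
  commands:
    - {"delta_pos": [0, 0, 0], "dr": [0, 0, 0.04], "gripper": -1}
    - {"delta_pos": [0, 0, 0], "dr": [0, 0, 0.04], "gripper": -1}

```text
clock: 12.93
tcp_pos: [0.5328, 0.0118, 0.1592]
tcp_rot: [0.0, 0.824, 0.566, 0.0]
ft_force: [-1.1, 0.7, 7.5]
width: 0.0551
```

```bash
python3 l.py
```

```text
12.93 yaw 68.95 Tz -0.160 F [-1.1  0.7  7.5] p [532.8  11.8 159.2] w 55.1
```

Emit:
servo_tool:
  commands:
    - {"delta_pos": [0, 0, 0], "dr": [0, 0, 0.04], "gripper": -1}
    - {"delta_pos": [0, 0, 0], "dr": [0, 0, 0.04], "gripper": -1}

```text
clock: 13.1
tcp_pos: [0.5328, 0.0118, 0.1592]
tcp_rot: [0.0, 0.835, 0.55, 0.0]
ft_force: [-2.9, 0.5, 6.6]
width: 0.0543
```

```bash
python3 l.py
```

```text
13.10 yaw 66.69 Tz -0.038 F [-2.9  0.5  6.6] p [532.8  11.8 159.2] w 54.3
```

Emit:
servo_tool:
  commands:
    - {"delta_pos": [0, 0, 0], "dr": [0, 0, 0.04], "gripper": -1}
    - {"delta_pos": [0, 0, 0], "dr": [0, 0, 0.04], "gripper": -1}

```text
clock: 13.27
tcp_pos: [0.5328, 0.0118, 0.1592]
tcp_rot: [0.0, 0.846, 0.533, 0.0]
ft_force: [-2.6, -0.4, 7.3]
width: 0.0548
```

```bash
python3 l.py
```

```text
13.27 yaw 64.43 Tz -0.001 F [-2.6 -0.4  7.3] p [532.8  11.8 159.2] w 54.8
```

Emit:
servo_tool:
  commands:
    - {"delta_pos": [0, 0, 0], "dr": [0, 0, 0.04], "gripper": -1}
    - {"delta_pos": [0, 0, 0], "dr": [0, 0, 0.04], "gripper": -1}

```text
clock: 13.43
tcp_pos: [0.5328, 0.0118, 0.1592]
tcp_rot: [0.0, 0.856, 0.516, -0.0]
ft_force: [-2.0, 0.5, 7.2]
width: 0.0546
```

```bash
python3 l.py
```

```text
13.43 yaw 62.16 Tz 0.144 F [-2.   0.5  7.2] p [532.8  11.8 159.2] w 54.6
```

Emit:
servo_tool:
  commands:
    - {"delta_pos": [0, 0, 0], "dr": [0, 0, 0.03], "gripper": -1}
    - {"delta_pos": [0, 0, 0], "dr": [0, 0, 0.03], "gripper": -1}

```text
clock: 13.6
tcp_pos: [0.5328, 0.0118, 0.1592]
tcp_rot: [0.0, 0.864, 0.503, 0.0]
ft_force: [-0.7, 0.6, 4.6]
width: 0.0543
```

```bash
python3 l.py
```

```text
13.60 yaw 60.42 Tz 0.075 F [-0.7  0.6  4.6] p [532.8  11.8 159.2] w 54.3
```

Emit:
servo_tool:
  commands:
    - {"delta_pos": [0, 0, 0], "dr": [0, 0, 0.03], "gripper": -1}
    - {"delta_pos": [0, 0, 0], "dr": [0, 0, 0.03], "gripper": -1}

```text
clock: 13.77
tcp_pos: [0.5328, 0.0118, 0.1592]
tcp_rot: [0.0, 0.872, 0.49, 0.0]
ft_force: [-2.7, 0.6, 9.8]
width: 0.0545
```

```bash
python3 l.py
```

```text
13.77 yaw 58.69 Tz -0.006 F [-2.7  0.6  9.8] p [532.8  11.8 159.2] w 54.5
```

Emit:
servo_tool:
  commands:
    - {"delta_pos": [0, 0, 0], "dr": [0, 0, 0.05], "gripper": -1}
    - {"delta_pos": [0, 0, 0], "dr": [0, 0, 0.05], "gripper": -1}

```text
clock: 13.93
tcp_pos: [0.5328, 0.0118, 0.1592]
tcp_rot: [0.0, 0.884, 0.468, 0.0]
ft_force: [-2.5, -0.2, 8.5]
width: 0.0548
```

```bash
python3 l.py
```

```text
13.93 yaw 55.76 Tz -0.112 F [-2.5 -0.2  8.5] p [532.8  11.8 159.2] w 54.8
```

Emit:
servo_tool:
  commands:
    - {"delta_pos": [0, 0, 0], "dr": [0, 0, 0.05], "gripper": -1}
    - {"delta_pos": [0, 0, 0], "dr": [0, 0, 0.05], "gripper": -1}

```text
clock: 14.1
tcp_pos: [0.5328, 0.0118, 0.1592]
tcp_rot: [0.0, 0.895, 0.445, 0.0]
ft_force: [-2.3, 0.4, 8.8]
width: 0.0544
```

```bash
python3 l.py
```

```text
14.10 yaw 52.89 Tz -0.163 F [-2.3  0.4  8.8] p [532.8  11.8 159.2] w 54.4
```

Emit:
servo_tool:
  commands:
    - {"delta_pos": [0, 0, 0], "dr": [0, 0, 0.05], "gripper": -1}
    - {"delta_pos": [0, 0, 0], "dr": [0, 0, 0.05], "gripper": -1}

```text
clock: 14.27
tcp_pos: [0.5328, 0.0118, 0.1592]
tcp_rot: [0.0, 0.906, 0.423, 0.0]
ft_force: [-2.9, 0.8, 7.0]
width: 0.0549
```

```bash
python3 l.py
```

```text
14.27 yaw 50.06 Tz 0.023 F [-2.9  0.8  7. ] p [532.8  11.8 159.2] w 54.9
```

Emit:
servo_tool:
  commands:
    - {"delta_pos": [0, 0, 0], "dr": [0, 0, 0.03], "gripper": -1}
    - {"delta_pos": [0, 0, 0], "dr": [0, 0, 0.03], "gripper": -1}

```text
clock: 14.43
tcp_pos: [0.5328, 0.0118, 0.1592]
tcp_rot: [0.0, 0.912, 0.41, 0.0]
ft_force: [-2.4, -0.1, 7.6]
width: 0.0547
```

```bash
python3 l.py
```

```text
14.43 yaw 48.40 Tz 0.058 F [-2.4 -0.1  7.6] p [532.8  11.8 159.2] w 54.7
```

Emit:
servo_tool:
  commands:
    - {"delta_pos": [0, 0, 0], "dr": [0, 0, 0.03], "gripper": -1}
    - {"delta_pos": [0, 0, 0], "dr": [0, 0, 0.03], "gripper": -1}

```text
clock: 14.6
tcp_pos: [0.5328, 0.0118, 0.1592]
tcp_rot: [0.0, 0.918, 0.396, 0.0]
ft_force: [-3.1, 0.1, 7.3]
width: 0.0548
```

```bash
python3 l.py
```

```text
14.60 yaw 46.71 Tz 0.191 F [-3.1  0.1  7.3] p [532.8  11.8 159.2] w 54.8
```

Emit:
servo_tool:
  commands:
    - {"delta_pos": [0, 0, 0], "dr": [0, 0, 0.03], "gripper": -1}
    - {"delta_pos": [0, 0, 0], "dr": [0, 0, 0.03], "gripper": -1}

```text
clock: 14.77
tcp_pos: [0.5327, 0.0118, 0.1592]
tcp_rot: [0.0, 0.924, 0.383, 0.0]
ft_force: [-1.7, 0.2, 6.9]
width: 0.055
```

```bash
python3 l.py
```

```text
14.77 yaw 45.02 Tz 0.318 F [-1.7  0.2  6.9] p [532.7  11.8 159.2] w 55.0
```

Emit:
servo_tool:
  commands:
    - {"delta_pos": [0, 0, 0], "dr": [0, 0, 0.02], "gripper": -1}
    - {"delta_pos": [0, 0, 0], "dr": [0, 0, 0.02], "gripper": -1}

```text
clock: 14.93
tcp_pos: [0.5328, 0.0118, 0.1592]
tcp_rot: [0.0, 0.927, 0.374, 0.0]
ft_force: [-1.9, 0.4, 7.2]
width: 0.0547
```

```bash
python3 l.py
```

```text
14.93 yaw 43.91 Tz 0.396 F [-1.9  0.4  7.2] p [532.8  11.8 159.2] w 54.7
```

Emit:
servo_tool:
  commands:
    - {"delta_pos": [0, 0, 0], "dr": [0, 0, 0], "gripper": -1}

```text
clock: 15.02
tcp_pos: [0.5328, 0.0118, 0.1592]
tcp_rot: [0.0, 0.927, 0.374, 0.0]
ft_force: [-2.2, -0.2, 7.9]
width: 0.0541
```

```bash
python3 l.py; echo BACK >> log.txt
```

```text
15.02 yaw 43.94 Tz 0.385 F [-2.2 -0.2  7.9] p [532.8  11.8 159.2] w 54.1
```

Emit:
servo_tool:
  commands:
    - {"delta_pos": [0, 0, 0], "dr": [0, 0, -0.05], "gripper": -1}
    - {"delta_pos": [0, 0, 0], "dr": [0, 0, -0.05], "gripper": -1}

```text
clock: 15.18
tcp_pos: [0.5328, 0.0118, 0.1592]
tcp_rot: [0.0, 0.918, 0.398, 0.0]
ft_force: [-1.9, 0.4, 7.2]
width: 0.0546
```

```bash
python3 l.py
```

```text
15.18 yaw 46.85 Tz 0.185 F [-1.9  0.4  7.2] p [532.8  11.8 159.2] w 54.6
```

Emit:
servo_tool:
  commands:
    - {"delta_pos": [0, 0, 0], "dr": [0, 0, -0.05], "gripper": -1}
    - {"delta_pos": [0, 0, 0], "dr": [0, 0, -0.05], "gripper": -1}

```text
clock: 15.35
tcp_pos: [0.5328, 0.0118, 0.1592]
tcp_rot: [0.0, 0.908, 0.42, 0.0]
ft_force: [-2.2, 0.6, 6.9]
width: 0.0545
```

```bash
python3 l.py
```

```text
15.35 yaw 49.67 Tz 0.025 F [-2.2  0.6  6.9] p [532.8  11.8 159.2] w 54.5
```

Emit:
servo_tool:
  commands:
    - {"delta_pos": [0, 0, 0], "dr": [0, 0, -0.06], "gripper": -1}
    - {"delta_pos": [0, 0, 0], "dr": [0, 0, -0.06], "gripper": -1}

```text
clock: 15.52
tcp_pos: [0.5328, 0.0118, 0.1592]
tcp_rot: [0.0, 0.895, 0.447, 0.0]
ft_force: [-2.5, 0.0, 10.2]
width: 0.0542
```

```bash
python3 l.py
```

```text
15.52 yaw 53.09 Tz -0.194 F [-2.5  0.  10.2] p [532.8  11.8 159.2] w 54.2
```

Emit:
servo_tool:
  commands:
    - {"delta_pos": [0, 0, 0], "dr": [0, 0, -0.06], "gripper": -1}
    - {"delta_pos": [0, 0, 0], "dr": [0, 0, -0.06], "gripper": -1}

```text
clock: 15.68
tcp_pos: [0.5328, 0.0118, 0.1592]
tcp_rot: [0.0, 0.881, 0.474, 0.0]
ft_force: [-2.3, 0.7, 8.4]
width: 0.0547
```

```bash
python3 l.py
```

```text
15.68 yaw 56.54 Tz -0.058 F [-2.3  0.7  8.4] p [532.8  11.8 159.2] w 54.7
```

Emit:
servo_tool:
  commands:
    - {"delta_pos": [0, 0, 0], "dr": [0, 0, -0.06], "gripper": -1}
    - {"delta_pos": [0, 0, 0], "dr": [0, 0, -0.06], "gripper": -1}

```text
clock: 15.85
tcp_pos: [0.5328, 0.0118, 0.1592]
tcp_rot: [0.0, 0.866, 0.5, 0.0]
ft_force: [-3.1, 0.9, 10.4]
width: 0.0543
```

```bash
python3 l.py
```

```text
15.85 yaw 60.01 Tz 0.074 F [-3.1  0.9 10.4] p [532.8  11.8 159.2] w 54.3
```

Emit:
servo_tool:
  commands:
    - {"delta_pos": [0, 0, 0], "dr": [0, 0, -0.06], "gripper": -1}
    - {"delta_pos": [0, 0, 0], "dr": [0, 0, -0.06], "gripper": -1}

```text
clock: 16.02
tcp_pos: [0.5328, 0.0118, 0.1592]
tcp_rot: [0.0, 0.85, 0.526, 0.0]
ft_force: [-2.0, -0.3, 4.1]
width: 0.0546
```

```bash
python3 l.py
```

```text
16.02 yaw 63.47 Tz 0.266 F [-2.  -0.3  4.1] p [532.8  11.8 159.2] w 54.6
```

Emit:
servo_tool:
  commands:
    - {"delta_pos": [0, 0, 0], "dr": [0, 0, -0.06], "gripper": -1}
    - {"delta_pos": [0, 0, 0], "dr": [0, 0, -0.06], "gripper": -1}

```text
clock: 16.18
tcp_pos: [0.5329, 0.0118, 0.1592]
tcp_rot: [0.0, 0.834, 0.551, 0.0]
ft_force: [-1.7, 0.0, 8.0]
width: 0.0551
```

```bash
python3 l.py
```

```text
16.18 yaw 66.88 Tz 0.002 F [-1.7  0.   8. ] p [532.9  11.8 159.2] w 55.1
```

Emit:
servo_tool:
  commands:
    - {"delta_pos": [0, 0, 0], "dr": [0, 0, -0.06], "gripper": -1}
    - {"delta_pos": [0, 0, 0], "dr": [0, 0, -0.06], "gripper": -1}

```text
clock: 16.35
tcp_pos: [0.5328, 0.0118, 0.1592]
tcp_rot: [0.0, 0.818, 0.576, 0.0]
ft_force: [-2.8, 0.5, 9.1]
width: 0.0548
```

```bash
python3 l.py
```

```text
16.35 yaw 70.27 Tz -0.140 F [-2.8  0.5  9.1] p [532.8  11.8 159.2] w 54.8
```

Emit:
servo_tool:
  commands:
    - {"delta_pos": [0, 0, 0], "dr": [0, 0, -0.06], "gripper": -1}
    - {"delta_pos": [0, 0, 0], "dr": [0, 0, -0.06], "gripper": -1}

```text
clock: 16.52
tcp_pos: [0.5328, 0.0118, 0.1592]
tcp_rot: [0.0, 0.8, 0.6, 0.0]
ft_force: [-2.3, 0.3, 5.8]
width: 0.0544
```

```bash
python3 l.py
```

```text
16.52 yaw 73.74 Tz -0.030 F [-2.3  0.3  5.8] p [532.8  11.8 159.2] w 54.4
```

Emit:
servo_tool:
  commands:
    - {"delta_pos": [0, 0, 0], "dr": [0, 0, -0.06], "gripper": -1}
    - {"delta_pos": [0, 0, 0], "dr": [0, 0, -0.06], "gripper": -1}

```text
clock: 16.68
tcp_pos: [0.5328, 0.0118, 0.1592]
tcp_rot: [0.0, 0.781, 0.624, 0.0]
ft_force: [-2.3, -0.5, 12.0]
width: 0.0545
```

```bash
python3 l.py
```

```text
16.68 yaw 77.22 Tz 0.049 F [-2.3 -0.5 12. ] p [532.8  11.8 159.2] w 54.5
```

Emit:
servo_tool:
  commands:
    - {"delta_pos": [0, 0, 0], "dr": [0, 0, -0.06], "gripper": -1}
    - {"delta_pos": [0, 0, 0], "dr": [0, 0, -0.06], "gripper": -1}

```text
clock: 16.85
tcp_pos: [0.5328, 0.0118, 0.1592]
tcp_rot: [0.0, 0.762, 0.647, 0.0]
ft_force: [-2.8, 0.7, 7.1]
width: 0.0547
```

```bash
python3 l.py
```

```text
16.85 yaw 80.65 Tz 0.139 F [-2.8  0.7  7.1] p [532.8  11.8 159.2] w 54.7
```

Emit:
servo_tool:
  commands:
    - {"delta_pos": [0, 0, 0], "dr": [0, 0, -0.06], "gripper": -1}
    - {"delta_pos": [0, 0, 0], "dr": [0, 0, -0.06], "gripper": -1}

```text
clock: 17.02
tcp_pos: [0.5329, 0.0118, 0.1592]
tcp_rot: [0.0, 0.743, 0.669, 0.0]
ft_force: [-2.5, -0.1, 7.3]
width: 0.0545
```

```bash
python3 l.py
```

```text
17.02 yaw 84.05 Tz -0.087 F [-2.5 -0.1  7.3] p [532.9  11.8 159.2] w 54.5
```

Emit:
servo_tool:
  commands:
    - {"delta_pos": [0, 0, 0], "dr": [0, 0, -0.06], "gripper": -1}
    - {"delta_pos": [0, 0, 0], "dr": [0, 0, -0.06], "gripper": -1}

```text
clock: 17.18
tcp_pos: [0.5329, 0.0118, 0.1592]
tcp_rot: [0.0, 0.723, 0.691, 0.0]
ft_force: [-1.6, 0.6, 5.1]
width: 0.0546
```

```bash
python3 l.py
```

```text
17.18 yaw 87.46 Tz -0.068 F [-1.6  0.6  5.1] p [532.9  11.8 159.2] w 54.6
```

Emit:
servo_tool:
  commands:
    - {"delta_pos": [0, 0, 0], "dr": [0, 0, -0.06], "gripper": -1}
    - {"delta_pos": [0, 0, 0], "dr": [0, 0, -0.06], "gripper": -1}

```text
clock: 17.35
tcp_pos: [0.5329, 0.0118, 0.1592]
tcp_rot: [0.0, 0.701, 0.713, 0.0]
ft_force: [-1.4, 0.4, 3.7]
width: 0.0545
```

```bash
python3 l.py
```

```text
17.35 yaw 90.94 Tz -0.029 F [-1.4  0.4  3.7] p [532.9  11.8 159.2] w 54.5
```

Emit:
servo_tool:
  commands:
    - {"delta_pos": [0, 0, 0], "dr": [0, 0, -0.06], "gripper": -1}
    - {"delta_pos": [0, 0, 0], "dr": [0, 0, -0.06], "gripper": -1}

```text
clock: 17.52
tcp_pos: [0.5329, 0.0118, 0.1592]
tcp_rot: [0.0, 0.679, 0.734, 0.0]
ft_force: [-2.2, -0.8, 4.2]
width: 0.0543
```

```bash
python3 l.py
```

```text
17.52 yaw 94.41 Tz 0.143 F [-2.2 -0.8  4.2] p [532.9  11.8 159.2] w 54.3
```

Emit:
servo_tool:
  commands:
    - {"delta_pos": [0, 0, 0], "dr": [0, 0, -0.06], "gripper": -1}
    - {"delta_pos": [0, 0, 0], "dr": [0, 0, -0.06], "gripper": -1}

```text
clock: 17.68
tcp_pos: [0.5329, 0.0118, 0.1592]
tcp_rot: [0.0, 0.657, 0.754, 0.0]
ft_force: [-2.7, 0.6, 7.1]
width: 0.0544
```

```bash
python3 l.py
```

```text
17.68 yaw 97.83 Tz 0.103 F [-2.7  0.6  7.1] p [532.9  11.8 159.2] w 54.4
```

Emit:
servo_tool:
  commands:
    - {"delta_pos": [0, 0, 0], "dr": [0, 0, -0.06], "gripper": -1}
    - {"delta_pos": [0, 0, 0], "dr": [0, 0, -0.06], "gripper": -1}

```text
clock: 17.85
tcp_pos: [0.5329, 0.0118, 0.1592]
tcp_rot: [0.0, 0.635, 0.773, 0.0]
ft_force: [-1.3, 0.2, 7.2]
width: 0.0546
```

```bash
python3 l.py
```

```text
17.85 yaw 101.22 Tz -0.032 F [-1.3  0.2  7.2] p [532.9  11.8 159.2] w 54.6
```

Emit:
servo_tool:
  commands:
    - {"delta_pos": [0, 0, 0], "dr": [0, 0, -0.06], "gripper": -1}
    - {"delta_pos": [0, 0, 0], "dr": [0, 0, -0.06], "gripper": -1}

```text
clock: 18.02
tcp_pos: [0.5329, 0.0118, 0.1592]
tcp_rot: [0.0, 0.611, 0.791, 0.0]
ft_force: [-1.5, 0.6, 7.0]
width: 0.0548
```

```bash
python3 l.py
```

```text
18.02 yaw 104.65 Tz -0.020 F [-1.5  0.6  7. ] p [532.9  11.8 159.2] w 54.8
```

Emit:
servo_tool:
  commands:
    - {"delta_pos": [0, 0, 0], "dr": [0, 0, -0.06], "gripper": -1}
    - {"delta_pos": [0, 0, 0], "dr": [0, 0, -0.06], "gripper": -1}

```text
clock: 18.18
tcp_pos: [0.5329, 0.0118, 0.1592]
tcp_rot: [0.0, 0.587, 0.81, 0.0]
ft_force: [-1.2, -0.7, 4.0]
width: 0.0547
```

```bash
python3 l.py
```

```text
18.18 yaw 108.13 Tz 0.014 F [-1.2 -0.7  4. ] p [532.9  11.8 159.2] w 54.7
```

Emit:
servo_tool:
  commands:
    - {"delta_pos": [0, 0, 0], "dr": [0, 0, -0.06], "gripper": -1}
    - {"delta_pos": [0, 0, 0], "dr": [0, 0, -0.06], "gripper": -1}

```text
clock: 18.35
tcp_pos: [0.5329, 0.0118, 0.1592]
tcp_rot: [0.0, 0.562, 0.827, -0.0]
ft_force: [-1.7, 1.6, 7.8]
width: 0.0546
```

```bash
python3 l.py
```

```text
18.35 yaw 111.61 Tz 0.160 F [-1.7  1.6  7.8] p [532.9  11.8 159.2] w 54.6
```

Emit:
servo_tool:
  commands:
    - {"delta_pos": [0, 0, 0], "dr": [0, 0, -0.06], "gripper": -1}
    - {"delta_pos": [0, 0, 0], "dr": [0, 0, -0.06], "gripper": -1}

```text
clock: 18.52
tcp_pos: [0.533, 0.0118, 0.1592]
tcp_rot: [0.0, 0.537, 0.843, 0.0]
ft_force: [-1.4, -0.1, 6.4]
width: 0.0543
```

```bash
python3 l.py
```

```text
18.52 yaw 115.00 Tz 0.047 F [-1.4 -0.1  6.4] p [533.   11.8 159.2] w 54.3
```

Emit:
servo_tool:
  commands:
    - {"delta_pos": [0, 0, 0], "dr": [0, 0, -0.06], "gripper": -1}
    - {"delta_pos": [0, 0, 0], "dr": [0, 0, -0.06], "gripper": -1}

```text
clock: 18.68
tcp_pos: [0.5329, 0.0118, 0.1592]
tcp_rot: [0.0, 0.512, 0.859, 0.0]
ft_force: [-1.9, 0.4, 6.7]
width: 0.0543
```

```bash
python3 l.py
```

```text
18.68 yaw 118.41 Tz -0.128 F [-1.9  0.4  6.7] p [532.9  11.8 159.2] w 54.3
```

Emit:
servo_tool:
  commands:
    - {"delta_pos": [0, 0, 0], "dr": [0, 0, -0.06], "gripper": -1}
    - {"delta_pos": [0, 0, 0], "dr": [0, 0, -0.06], "gripper": -1}

```text
clock: 18.85
tcp_pos: [0.533, 0.0118, 0.1592]
tcp_rot: [0.0, 0.486, 0.874, 0.0]
ft_force: [-2.2, 0.5, 4.4]
width: 0.0543
```

```bash
python3 l.py
```

```text
18.85 yaw 121.87 Tz -0.100 F [-2.2  0.5  4.4] p [533.   11.8 159.2] w 54.3
```

Emit:
servo_tool:
  commands:
    - {"delta_pos": [0, 0, 0], "dr": [0, 0, -0.06], "gripper": -1}
    - {"delta_pos": [0, 0, 0], "dr": [0, 0, -0.06], "gripper": -1}

```text
clock: 19.02
tcp_pos: [0.533, 0.0118, 0.1592]
tcp_rot: [0.0, 0.459, 0.888, -0.0]
ft_force: [-3.8, 0.5, 10.3]
width: 0.0544
```

```bash
python3 l.py
```

```text
19.02 yaw 125.33 Tz 0.113 F [-3.8  0.5 10.3] p [533.   11.8 159.2] w 54.4
```

Emit:
servo_tool:
  commands:
    - {"delta_pos": [0, 0, 0], "dr": [0, 0, -0.06], "gripper": -1}
    - {"delta_pos": [0, 0, 0], "dr": [0, 0, -0.06], "gripper": -1}

```text
clock: 19.18
tcp_pos: [0.533, 0.0118, 0.1592]
tcp_rot: [0.0, 0.432, 0.902, -0.0]
ft_force: [-2.7, 0.2, 7.9]
width: 0.0544
```

```bash
python3 l.py
```

```text
19.18 yaw 128.79 Tz 0.166 F [-2.7  0.2  7.9] p [533.   11.8 159.2] w 54.4
```

Emit:
servo_tool:
  commands:
    - {"delta_pos": [0, 0, 0], "dr": [0, 0, -0.05], "gripper": -1}
    - {"delta_pos": [0, 0, 0], "dr": [0, 0, -0.05], "gripper": -1}

```text
clock: 19.35
tcp_pos: [0.533, 0.0118, 0.1592]
tcp_rot: [0.0, 0.41, 0.912, 0.0]
ft_force: [-1.9, -0.1, 7.3]
width: 0.0548
```

```bash
python3 l.py
```

```text
19.35 yaw 131.60 Tz 0.023 F [-1.9 -0.1  7.3] p [533.   11.8 159.2] w 54.8
```

```bash
python3 - <<'E'
import re,numpy as np
from scipy.optimize import least_squares
d=np.array([[float(x) for x in re.findall(r"yaw ([\d.]+) Tz (-?[\d.]+)",l)[0]] for l in open("log.txt") if "yaw" in l])
y,T=d.T
def model(q):
    ph=2*np.pi*(y-q[0])/q[1]; m=-q[2]*np.sin(ph)+q[3]   # ccw of detent -> Tz<0
    past=y<q[0]; m=np.where(past,q[4]*(q[0]-y)+q[3],m); return m-T
best=min((least_squares(model,[z,p,.15,0,.07],loss="soft_l1",f_scale=.05) for z in (48,50,52) for p in (12,13,14,15,16,17,18)),key=lambda s:s.cost)
print(best.x,best.cost,"click now",(131.6-best.x[0])/best.x[1],"rms",np.median(abs(model(best.x))))
E
```

```text
[ 4.99924303e+01  1.63686275e+01  1.37721018e-01 -1.15623683e-02
  6.52074228e-02] 0.07035734119834891 click now 4.985608583291158 rms 0.024747147218414162
```

Emit:
servo_tool:
  commands:
    - {"delta_pos": [0, 0, 0], "dr": [0, 0, 0], "gripper": -1}
    - {"delta_pos": [0, 0, 0], "dr": [0, 0, 0], "gripper": 1}
    - {"delta_pos": [0, 0, 0], "dr": [0, 0, 0], "gripper": 1}
    - {"delta_pos": [0, 0, 0], "dr": [0, 0, 0], "gripper": 1}
    - {"delta_pos": [0, 0, 0], "dr": [0, 0, 0], "gripper": 1}
    - {"delta_pos": [0, 0, 0], "dr": [0, 0, 0], "gripper": 1}
    - {"delta_pos": [0, 0, 0], "dr": [0, 0, 0], "gripper": 1}
  force: 20

```text
clock: 19.93
tcp_pos: [0.5326, 0.0116, 0.1581]
tcp_rot: [-0.0, 0.411, 0.912, -0.0]
ft_force: [-0.0, -0.4, -0.1]
width: 0.0853
```

```bash
python3 l.py
```

```text
19.93 yaw 131.49 Tz -0.053 F [-0.  -0.4 -0.1] p [532.6  11.6 158.1] w 85.3
```

Emit:
servo_tool:
  commands:
    - {"delta_pos": [0, 0, -4], "dr": [0, 0, 0], "gripper": 1}
    - {"delta_pos": [0, 0, -14], "dr": [0, 0, 0], "gripper": 1}
    - {"delta_pos": [0, 0, -28], "dr": [0, 0, 0], "gripper": 1}
    - {"delta_pos": [0, 0, -44], "dr": [0, 0, 0], "gripper": 1}
    - {"delta_pos": [0, 0, -60], "dr": [0, 0, -0.05], "gripper": 1}
    - {"delta_pos": [0, 0, -76], "dr": [0, 0, -0.15], "gripper": 1}
    - {"delta_pos": [0, 0, -88], "dr": [0, 0, -0.27], "gripper": 1}
    - {"delta_pos": [0, 0, -94], "dr": [0, 0, -0.39], "gripper": 1}
    - {"delta_pos": [0, 0, -96], "dr": [0, 0, -0.51], "gripper": 1}
    - {"delta_pos": [0, 0, -96], "dr": [0, 0, -0.63], "gripper": 1}
    - {"delta_pos": [0, 0, -96], "dr": [0, 0, -0.75], "gripper": 1}
    - {"delta_pos": [0, 0, -96], "dr": [0, 0, -0.85], "gripper": 1}

```text
clock: 20.93
tcp_pos: [0.533, 0.0117, 0.2555]
tcp_rot: [0.001, -0.004, 1.0, -0.0]
ft_force: [0.1, 0.2, -0.1]
width: 0.0852
```

Emit:
servo_tool:
  commands:
    - {"delta_pos": [0, 0, 0], "dr": [0, 0, -0.05], "gripper": 1}
    - {"delta_pos": [0, 0, 0], "dr": [0, 0, -0.076], "gripper": 1}
    - {"delta_pos": [0, 0, 0], "dr": [0, 0, -0.076], "gripper": 1}

```text
clock: 21.18
tcp_pos: [0.5329, 0.0117, 0.2552]
tcp_rot: [0.001, -0.04, 0.999, -0.0]
ft_force: [0.4, -1.1, 0.4]
width: 0.0856
```

```bash
python3 -c "
from h import *
def onzf(im,uv,z):
    K=im['camera_matrix'];P=im['pose'];d=(np.array(uv)-K[:2,2])/K[0,0];r=np.hypot(*d)
    v=np.array([*(d/r*np.sin(r)),np.cos(r)]);v=P[:3,:3]@v;return P[:3,3]+v*(z-P[2,3])/v[2]
im=get_image('wrist');cv2.imwrite('pics/w3.png',im['pixels'])
for t,z in [('dial_top',.19),('tab',.165)]:
    for q in spot_point(t,'wrist')[:1]: print(t,q['p'],q['at'],onzf(im,q['at'],z))
for c in ['top','side']:
    im=get_image(c)
    for q in spot_point('tab',c)[:1]: print(c,q['p'],q['at'],onz(im,q['at'],.165))
st(.6188,.0044,.25)
"
```

```text
dial_top 0.89 [282.2, 222.8] [0.53114296 0.01147376 0.19      ]
tab 0.58 [270.4, 307.5] [0.61772906 0.00806813 0.165     ]
side 0.68 [257.0, 205.0] [0.6160019  0.01890794 0.165     ]
t 21.53 p [532.7  11.7 254.4] yawx -175.47 zax [ 1.e-04 -2.e-04 -1.e+00] q [ 0.492  0.218 -0.69   1.77   0.148  1.205  1.41 ] w 85.0
F [0.04 0.64 0.51] T [-0.009  0.017 -0.036]
delta tool mm [-85.3 -14.1   4.4]
```

View pics/w3.png

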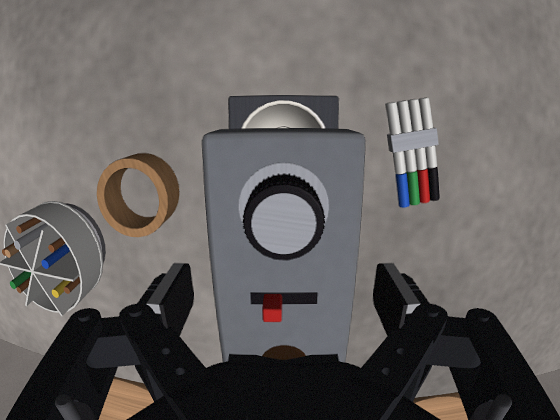

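Emit:
servo_tool:
  commands:
    - {"delta_pos": [-6, -1, 0], "dr": [0, 0, 0], "gripper": 1}
    - {"delta_pos": [-20, -3, 0], "dr": [0, 0, 0], "gripper": 1}
    - {"delta_pos": [-40, -6, 0], "dr": [0, 0, 0], "gripper": 1}
    - {"delta_pos": [-60, -9, 0], "dr": [0, 0, 0], "gripper": 1}
    - {"delta_pos": [-76, -12, 0], "dr": [0, 0, 0], "gripper": 1}
    - {"delta_pos": [-84, -14, 0], "dr": [0, 0, 0], "gripper": 1}
    - {"delta_pos": [-85.3, -14, 0], "dr": [0, 0, 0], "gripper": 1}
    - {"delta_pos": [-85.3, -14, 0], "dr": [0, 0, 0], "gripper": 1}
    - {"delta_pos": [-85.3, -14, 0], "dr": [0, 0, 0], "gripper": 1}

```text
clock: 22.28
tcp_pos: [0.6181, 0.0048, 0.2542]
tcp_rot: [-0.0, -0.04, 0.999, -0.0]
ft_force: [-0.6, 0.4, -0.4]
width: 0.0855
```

```bash
python3 -c "
from h import *
st(.6188,.0044,.156)
"
```

```text
t 22.28 p [618.1   4.8 254.2] yawx -175.43 zax [-9.e-04 -2.e-04 -1.e+00] q [ 0.422  0.386 -0.663  1.572  0.245  1.27   1.371] w 85.5
F [-0.55  0.43 -0.4 ] T [ 0.007 -0.023  0.   ]
delta tool mm [-0.8 -0.4 98.2]
```

Emit:
servo_tool:
  commands:
    - {"delta_pos": [0, 0, 5], "dr": [0, 0, 0], "gripper": 1}
    - {"delta_pos": [0, 0, 16], "dr": [0, 0, 0], "gripper": 1}
    - {"delta_pos": [0, 0, 29], "dr": [0, 0, 0], "gripper": 1}
    - {"delta_pos": [0, 0, 42], "dr": [0, 0, 0], "gripper": 1}
    - {"delta_pos": [0, 0, 55], "dr": [0, 0, 0], "gripper": 1}
    - {"delta_pos": [0, 0, 67], "dr": [0, 0, 0], "gripper": 1}
    - {"delta_pos": [0, 0, 78], "dr": [0, 0, 0], "gripper": 1}
    - {"delta_pos": [0, 0, 87], "dr": [0, 0, 0], "gripper": 1}
    - {"delta_pos": [0, 0, 94], "dr": [0, 0, 0], "gripper": 1}
    - {"delta_pos": [0, 0, 97], "dr": [0, 0, 0], "gripper": 1}
    - {"delta_pos": [0, 0, 97], "dr": [0, 0, 0], "gripper": 1}
    - {"delta_pos": [0, 0, 97], "dr": [0, 0, 0], "gripper": 1}

```text
clock: 23.28
tcp_pos: [0.6192, 0.0046, 0.1576]
tcp_rot: [0.0, -0.04, 0.999, 0.0]
ft_force: [-0.3, -0.9, 0.6]
width: 0.0856
```

```bash
python3 -c "
from h import *
st(.6188,.0044,.156)
im=get_image('side');cv2.imwrite('pics/s3.png',cv2.resize(im['pixels'][110:260,180:340],None,fx=4,fy=4))
im=get_image('wrist');cv2.imwrite('pics/w4.png',im['pixels'])
"
```

```text
t 23.28 p [619.2   4.6 157.6] yawx -175.46 zax [ 7.e-04  0.e+00 -1.e+00] q [ 0.4    0.468 -0.637  1.683  0.308  1.092  1.321] w 85.6
F [-0.32 -0.89  0.61] T [ 0.009  0.003 -0.074]
delta tool mm [ 0.4 -0.1  1.6]
```

View pics/s3.png

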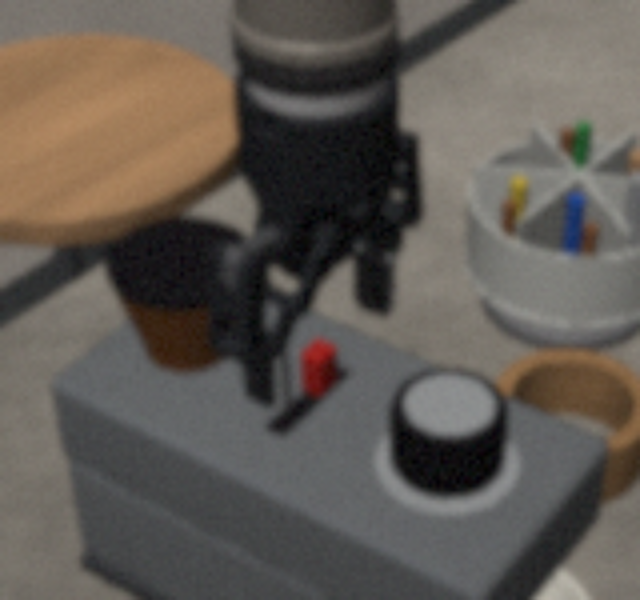

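View pics/w4.png

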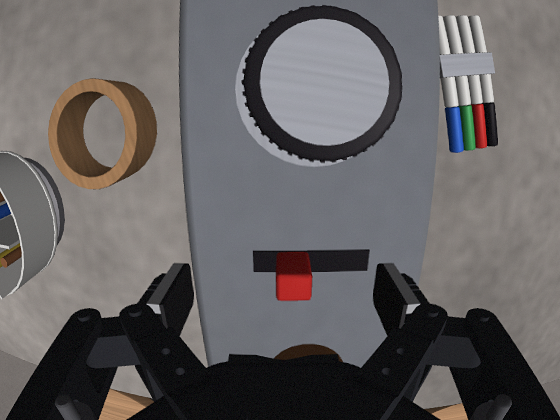

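Emit:
servo_tool:
  commands:
    - {"delta_pos": [0, 2, 1], "dr": [0, 0, 0], "gripper": 0.5}
    - {"delta_pos": [0, 4, 1], "dr": [0, 0, 0], "gripper": 0}
    - {"delta_pos": [0, 5, 1], "dr": [0, 0, 0], "gripper": -0.4}
    - {"delta_pos": [0, 5, 1], "dr": [0, 0, 0], "gripper": -1}
    - {"delta_pos": [0, 5, 1], "dr": [0, 0, 0], "gripper": -1}
    - {"delta_pos": [0, 5, 1], "dr": [0, 0, 0], "gripper": -1}
    - {"delta_pos": [0, 5, 1], "dr": [0, 0, 0], "gripper": -1}
    - {"delta_pos": [0, 5, 1], "dr": [0, 0, 0], "gripper": -1}
    - {"delta_pos": [0, 5, 1], "dr": [0, 0, 0], "gripper": -1}
    - {"delta_pos": [0, 5, 1], "dr": [0, 0, 0], "gripper": -1}
  force: 25

```text
clock: 24.22
tcp_pos: [0.6184, 0.0094, 0.1565]
tcp_rot: [0.0, -0.04, 0.999, -0.0]
ft_force: [0.7, -0.2, 1.2]
width: 0.0155
```

```bash
python3 -c "
from h import *
st(.6188,.0044,.156)
im=get_image('wrist');cv2.imwrite('pics/w5.png',im['pixels'])
"
```

```text
t 24.22 p [618.4   9.4 156.5] yawx -175.46 zax [ 1.e-04 -2.e-04 -1.e+00] q [ 0.393  0.469 -0.638  1.685  0.309  1.09   1.312] w 15.5
F [ 0.66 -0.16  1.23] T [-0.008  0.156  0.047]
delta tool mm [ 0.  -5.   0.5]
```

View pics/w5.png

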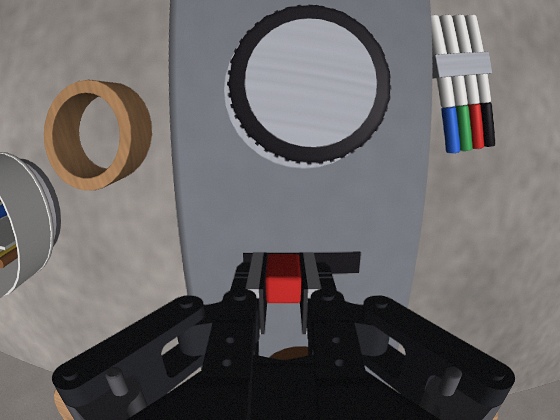

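Emit:
servo_tool:
  commands:
    - {"delta_pos": [0, 1, 0], "dr": [0, 0, 0], "gripper": -1}
    - {"delta_pos": [0, 3, 0], "dr": [0, 0, 0], "gripper": -1}
    - {"delta_pos": [0, 6, 0], "dr": [0, 0, 0], "gripper": -1}
    - {"delta_pos": [0, 9, 0], "dr": [0, 0, 0], "gripper": -1}
    - {"delta_pos": [0, 12, 0], "dr": [0, 0, 0], "gripper": -1}
    - {"delta_pos": [0, 15, 0], "dr": [0, 0, 0], "gripper": -1}
    - {"delta_pos": [0, 17, 0], "dr": [0, 0, 0], "gripper": -1}
    - {"delta_pos": [0, 18, 0], "dr": [0, 0, 0], "gripper": -1}
    - {"delta_pos": [0, 18, 0], "dr": [0, 0, 0], "gripper": -1}

```text
clock: 25.02
tcp_pos: [0.6169, 0.0281, 0.1565]
tcp_rot: [0.0, -0.04, 0.999, 0.0]
ft_force: [-1.7, -1.6, 4.8]
width: 0.0153
```

```bash
python3 l.py
```

```text
25.02 yaw -175.42 Tz 0.040 F [-1.7 -1.6  4.8] p [616.9  28.1 156.5] w 15.3
```

Emit:
servo_tool:
  commands:
    - {"delta_pos": [0, 1, 0], "dr": [0, 0, 0], "gripper": -1}
    - {"delta_pos": [0, 2, 0], "dr": [0, 0, 0], "gripper": -1}
    - {"delta_pos": [0, 2, 0], "dr": [0, 0, 0], "gripper": -1}

```text
clock: 25.27
tcp_pos: [0.6168, 0.0295, 0.1564]
tcp_rot: [0.0, -0.04, 0.999, -0.0]
ft_force: [-1.0, -1.9, 5.1]
width: 0.0154
```

```bash
python3 l.py
```

```text
25.27 yaw -175.46 Tz 0.031 F [-1.  -1.9  5.1] p [616.8  29.5 156.4] w 15.4
```

Emit:
servo_tool:
  commands:
    - {"delta_pos": [0, 1, 0], "dr": [0, 0, 0], "gripper": -1}
    - {"delta_pos": [0, 1, 0], "dr": [0, 0, 0], "gripper": -1}

```text
clock: 25.43
tcp_pos: [0.6167, 0.0304, 0.1564]
tcp_rot: [0.0, -0.04, 0.999, -0.0]
ft_force: [-1.9, -2.2, 5.1]
width: 0.0154
```

```bash
python3 l.py
```

```text
25.43 yaw -175.46 Tz 0.001 F [-1.9 -2.2  5.1] p [616.7  30.4 156.4] w 15.4
```

Emit:
servo_tool:
  commands:
    - {"delta_pos": [0, 1, 0], "dr": [0, 0, 0], "gripper": -1}
    - {"delta_pos": [0, 1, 0], "dr": [0, 0, 0], "gripper": -1}

```text
clock: 25.6
tcp_pos: [0.6166, 0.0314, 0.1564]
tcp_rot: [-0.0, -0.04, 0.999, -0.0]
ft_force: [-1.5, -2.1, 5.6]
width: 0.0148
```

```bash
python3 l.py
```

```text
25.60 yaw -175.46 Tz 0.013 F [-1.5 -2.1  5.6] p [616.6  31.4 156.4] w 14.8
```

Emit:
servo_tool:
  commands:
    - {"delta_pos": [0, 1, 0], "dr": [0, 0, 0], "gripper": -1}
    - {"delta_pos": [0, 1, 0], "dr": [0, 0, 0], "gripper": -1}

```text
clock: 25.77
tcp_pos: [0.6166, 0.0324, 0.1564]
tcp_rot: [0.0, -0.04, 0.999, -0.0]
ft_force: [-1.6, -1.9, 5.2]
width: 0.0153
```

```bash
python3 l.py
```

```text
25.77 yaw -175.46 Tz -0.007 F [-1.6 -1.9  5.2] p [616.6  32.4 156.4] w 15.3
```

Emit:
servo_tool:
  commands:
    - {"delta_pos": [0, 1, 0], "dr": [0, 0, 0], "gripper": -1}
    - {"delta_pos": [0, 1, 0], "dr": [0, 0, 0], "gripper": -1}

```text
clock: 25.93
tcp_pos: [0.6165, 0.033, 0.1564]
tcp_rot: [-0.0, -0.04, 0.999, -0.0]
ft_force: [-2.1, -3.3, 4.9]
width: 0.015
```

```bash
python3 l.py
```

```text
25.93 yaw -175.47 Tz 0.045 F [-2.1 -3.3  4.9] p [616.5  33.  156.4] w 15.0
```

Emit:
servo_tool:
  commands:
    - {"delta_pos": [0, 1, 0], "dr": [0, 0, 0], "gripper": -1}
    - {"delta_pos": [0, 1, 0], "dr": [0, 0, 0], "gripper": -1}
    - {"delta_pos": [0, 1, 0], "dr": [0, 0, 0], "gripper": -1}

```text
clock: 26.18
tcp_pos: [0.6165, 0.033, 0.1564]
tcp_rot: [-0.0, -0.039, 0.999, -0.001]
ft_force: [-1.8, -3.6, 5.9]
width: 0.0153
```

```bash
python3 l.py
```

```text
26.18 yaw -175.51 Tz 0.027 F [-1.8 -3.6  5.9] p [616.5  33.  156.4] w 15.3
```

Emit:
servo_tool:
  commands:
    - {"delta_pos": [0, 1, 0], "dr": [0, 0, 0], "gripper": -1}
    - {"delta_pos": [0, 1, 0], "dr": [0, 0, 0], "gripper": -1}
    - {"delta_pos": [0, 1, 0], "dr": [0, 0, 0], "gripper": -1}

```text
clock: 26.43
tcp_pos: [0.6165, 0.033, 0.1564]
tcp_rot: [-0.0, -0.039, 0.999, -0.002]
ft_force: [-2.2, -6.1, 5.9]
width: 0.0153
```

```bash
python3 l.py
```

```text
26.43 yaw -175.55 Tz 0.087 F [-2.2 -6.1  5.9] p [616.5  33.  156.4] w 15.3
```

Emit:
servo_tool:
  commands:
    - {"delta_pos": [0, 0, 0], "dr": [0, 0, 0], "gripper": 1}
    - {"delta_pos": [0, 0, 0], "dr": [0, 0, 0], "gripper": 1}
    - {"delta_pos": [0, 0, 0], "dr": [0, 0, 0], "gripper": 1}
    - {"delta_pos": [0, 0, 0], "dr": [0, 0, 0], "gripper": 1}
    - {"delta_pos": [0, 0, 0], "dr": [0, 0, 0], "gripper": 1}
    - {"delta_pos": [0, 0, 0], "dr": [0, 0, 0], "gripper": 1}
    - {"delta_pos": [0, 0, 0], "dr": [0, 0, 0], "gripper": 1}
    - {"delta_pos": [0, 0, 0], "dr": [0, 0, 0], "gripper": 1}

```text
clock: 27.1
tcp_pos: [0.6164, 0.0355, 0.1563]
tcp_rot: [0.0, -0.04, 0.999, 0.0]
ft_force: [0.8, -0.5, -0.7]
width: 0.0854
```

```bash
python3 l.py; python3 -c "
from h import *
im=get_image('wrist');cv2.imwrite('pics/w6.png',im['pixels'])"
```

```text
27.10 yaw -175.45 Tz 0.034 F [ 0.8 -0.5 -0.7] p [616.4  35.5 156.3] w 85.4
```

View pics/w6.png

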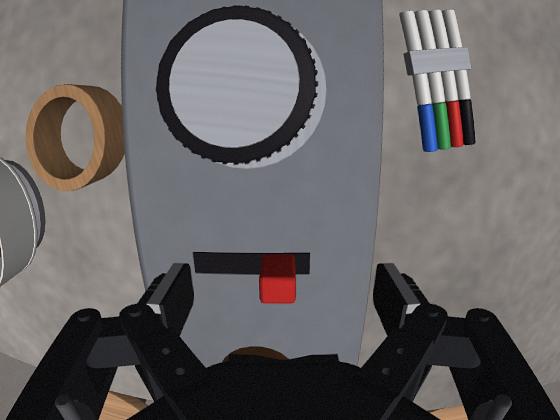

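Emit:
servo_tool:
  commands:
    - {"delta_pos": [0, 0, -4], "dr": [0, 0, 0], "gripper": 1}
    - {"delta_pos": [0, 0, -14], "dr": [0, 0, 0], "gripper": 1}
    - {"delta_pos": [0, 0, -28], "dr": [0, 0, 0], "gripper": 1}
    - {"delta_pos": [0, 0, -44], "dr": [0, 0, 0], "gripper": 1}
    - {"delta_pos": [0, 0, -60], "dr": [0, 0, 0], "gripper": 1}
    - {"delta_pos": [0, 0, -76], "dr": [0, 0, 0], "gripper": 1}
    - {"delta_pos": [0, 0, -90], "dr": [0, 0, 0], "gripper": 1}
    - {"delta_pos": [0, 0, -102], "dr": [0, 0, 0], "gripper": 1}
    - {"delta_pos": [0, 0, -112], "dr": [0, 0, 0], "gripper": 1}
    - {"delta_pos": [0, 0, -118], "dr": [0, 0, 0], "gripper": 1}
    - {"delta_pos": [0, 0, -120], "dr": [0, 0, 0], "gripper": 1}
    - {"delta_pos": [0, 0, -120], "dr": [0, 0, 0], "gripper": 1}

```text
clock: 28.15
tcp_pos: [0.6164, 0.0354, 0.2766]
tcp_rot: [0.0, -0.04, 0.999, -0.0]
ft_force: [0.6, -0.2, -0.1]
width: 0.0854
```

Emit:
servo_tool:
  commands:
    - {"delta_pos": [5, -10, 0], "dr": [0, 0, 0], "gripper": 1}
    - {"delta_pos": [15, -35, 0], "dr": [0, 0, 0], "gripper": 1}
    - {"delta_pos": [30, -65, 0], "dr": [0, 0, 0], "gripper": 1}
    - {"delta_pos": [45, -95, 0], "dr": [0, 0, 0], "gripper": 1}
    - {"delta_pos": [60, -125, 0], "dr": [0, 0, 0], "gripper": 1}
    - {"delta_pos": [75, -155, 0], "dr": [0, 0, 0], "gripper": 1}
    - {"delta_pos": [85, -180, 0], "dr": [0, 0, 0], "gripper": 1}
    - {"delta_pos": [90, -200, 0], "dr": [0, 0, 0], "gripper": 1}
    - {"delta_pos": [92, -208, 0], "dr": [0, 0, 0], "gripper": 1}
    - {"delta_pos": [92, -208, 0], "dr": [0, 0, 0], "gripper": 1}
    - {"delta_pos": [92, -208, 0], "dr": [0, 0, 0], "gripper": 1}

```text
clock: 29.07
tcp_pos: [0.5409, -0.1785, 0.2758]
tcp_rot: [-0.0, -0.04, 0.999, 0.001]
ft_force: [0.8, 0.9, 0.2]
width: 0.0857
```

```bash
python3 l.py; python3 -c "
from h import *
a=get_image('top');b=get_image('side')
cv2.imwrite('pics/t7.png',a['pixels']);cv2.imwrite('pics/s7.png',cv2.resize(b['pixels'][130:360,180:380],None,fx=2.6,fy=2.6))
for c,im in (('top',a),('side',b)):
    for q in spot_point('tab',c)[:1]: print(c,q['p'],q['at'],onz(im,q['at'],.165))
g=a['pixels'][120:290,200:300]; cv2.imwrite('pics/t7b.png',cv2.resize(g,None,fx=3.5,fy=3.5,interpolation=cv2.INTER_CUBIC))
p=a['pixels'].astype(int);m=(p[:,:,2]>150)&(p[:,:,1]<70)&(p[:,:,0]<70);ys,xs=np.nonzero(m[150:230,220:300]);print('red',xs.mean()+220,ys.mean()+150,onz(a,(xs.mean()+220,ys.mean()+150),.176))
st()"
```

```text
29.07 yaw -175.46 Tz -0.016 F [0.8 0.9 0.2] p [ 540.9 -178.5  275.8] w 85.7
top 0.53 [242.3, 195.8] [0.61487783 0.03295494 0.165     ]
side 0.47 [251.9, 207.4] [0.61916501 0.0311075  0.165     ]
red 242.475 194.35 [0.61564213 0.03212583 0.176     ]
t 29.27 p [ 541.7 -177.1  276.3] yawx -175.26 zax [ 2.e-04  7.e-04 -1.e+00] q [ 0.731  0.264 -0.596  1.658  0.153  1.267  1.758] w 85.6
F [-0.11  0.85  0.27] T [ 0.006 -0.015 -0.04 ]
```

View pics/t7.png

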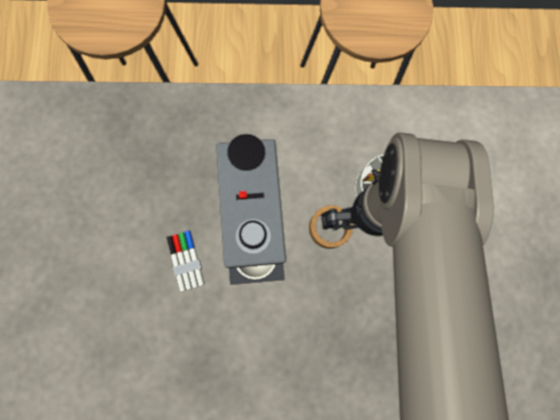

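View pics/s7.png

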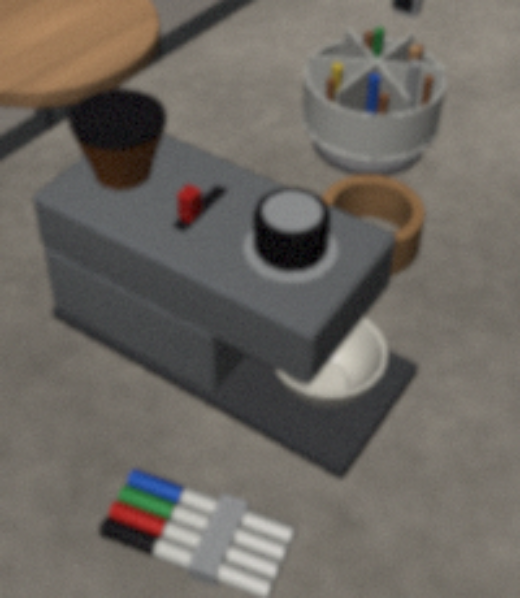

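```bash
python3 -c "
from rig import robot
print(robot.hand_in())"
```

```text
the job is handed in; nothing more can be done
None
```

The dial is set five clicks anticlockwise of its zero stop and the red tab is locked. I handed the job in at about 29 s of the 72 s allowed; no verdict came back.

- **Dial to zero:** I turned it clockwise over seven clicks until the turning moment rose steadily, by about 0.07 N m per degree. I stopped at about 0.40 N m, which is below the 0.8 N m that counts as forcing.
- **Dial back five clicks:** I turned it anticlockwise and felt five humps. A fit to all the moment readings gave a spacing of 16.4° and put the dial at click 4.99, and I let go there. One single reading on the way in (0.40 N m) did not fit the pattern. The readings after it were normal, so I took it as noise.
- **Lock tab:** I slid the tab until it stopped moving and the push force rose to about 6 N. The top camera afterwards put it at grinder y of about +14 mm, which is the locked position. It had started nearer y = -9 mm than the listed -14 mm. This did not affect locking it.
- **Everything else:** The last pictures show the bowl, tape, markers and carousel where they were. The arm partly hides the tape and carousel in the top view, but the side view shows both clearly. The gripper ended open and clear, touching nothing.

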